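Put the half-turned blanks away in the bolted chest

ROBOT

A 6-joint arm with a two-finger parallel gripper is mounted at the origin on the work surface. World frame = base frame: x ahead of the robot, y to its left, z up, the work surface at z = 0. Lengths are in m, angles in degrees, forces in N, time in s.
With the tool pointing down it reaches from about 0.25 to 0.725 m from the base axis. Payload 9.7 kg.
Tool frame: the origin (TCP) lies on the centre line of the jaws, within the pads' length; the fingertips stand 22 mm ahead of it and the grasp point (between the pads) lies 3 mm ahead of it; z points along the fingers, y is the direction in which the jaws open and shut (so a half turn about z gives the same grasp; the last joint's range is limited). The gripper opens to 85 mm and grips with 20 to 120 N. Pads are 22 mm wide; open, the fingers measure 114 mm over their backs; the gripper's body (76 mm by 85 mm) begins 54 mm behind the grasp point. The pads swing forward as they close: fully open they stand 13 mm farther back than shut.
Start: joints at [64.572, 4.979, 10.078, 95.1, 0, 90], TCP at [0.236, 0.497, 0.253] pointing down, gripper open.
Joint ranges: [-179.16, 179.16], [-48.56, 103.87], [-65.8, 70.77], [-126.05, 130.52], [-82.76, 87.17], [-180, 180]. Speed limits (degrees/s): [127.2, 127.2, 147.25, 180, 180, 180].

INTERFACE

Orientations are given as [roll, pitch, yaw] about the fixed x, y, z axes, in that order (R = Rz(yaw) Ry(pitch) Rx(roll)).
In Python, from workcell import get_obs, camera, camera_params, job_done gives the robot as it stands.
- The arm moves only by the tool servo_tool, never from a script. Its argument "steps" is a list of rows, each an object of numbers: "x", "y", "z": the shift along the world's x, y, z in mm; "yaw": the turn about the world's z in degrees. A call has 1 to 12 rows; each row is the pose to reach, as a shift and turn from the pose measured when the call began; what a row does not reach only later rows make up. A row lasts 1/8 s, in which the tool goes at most 62.5 mm and 10.7 degrees, less where a joint would pass 70% of its speed; a pose out of reach is approached as far as the arm can. A call with a gripper value outside its range is refused whole. "grip" is the finger opening in mm, from 0 to 85.4, set as the call begins (left out, the last holds). The fingers move at their own pace and stop on an object; "grip_force" is the grip in N (left out, the last holds). Time passes only in rows, so rows that repeat a pose let the fingers close. It gives the time, the measured TCP pose, the force and the opening at its end, in the units of the state.
- get_obs(): the state, without advancing time (a new reading comes with each control period).
- camera(name): name is "side" or "top"; returns (picture, depth): 384x512x3 uint8, red, green, blue; 384x512 float32, m along the optical axis (not along the pixel's ray), 0 where there is no reading.
- camera_params(name): a dict with "intrinsics" (3x3 intrinsics, pixels), "rvec" (rotation vector, rad) and "tvec" (3), from world to camera coordinates, as OpenCV has them. Camera axes: x right, y down, z forward; pixel columns grow to the right and rows downward; lengths in m; the calibration is good to about 2 mm. A picture is of the moment at which its call begins. camera_params takes no time and is no camera call.
- job_done(): hands the job in, once; it reports no verdict.
The state is a dict: "time": time; "q": joint angles; "qd": joint speeds; "joint_efforts": joint torques, N m; "ee_pos": TCP position; "tcp_rot": TCP orientation; "wrist_force": force on the tool from outside, world axes, zero at the start; "torque": the same for the moment, N m; "opening": finger opening in m.
Only numpy, scipy, OpenCV 4.12 (cv2) and the standard library are available. Lean on these libraries where they do the work, as an engineer would, in place of code of your own. Each camera call takes 0.05 s, during which the arm holds its last target.

TASK

Put every half-turned blank lying on the bench into the small wooden chest and leave the chest shut and bolted. The bolt slides on the rail in front of the chest and is locked by the thumb button on its upright grip: squeeze the button in and hold it while you slide the bolt fully to the far end of the rail and let it lock there, lift the lid until it rests open on its stop, lay the blanks inside, close the lid, then hold the button again to slide the bolt fully back over the lid's lip and let the button spring out. Leave the other things on the bench where they are.

Things in the scene. Friction and masses are not known exactly. Their poses are not given: they have to be found in the camera images.
- chest_floor (a point): Centre of the inner floor of the chest, an open wooden box fixed to the bench. Inside 126 x 260 mm (x, y), walls 8 mm thick; the floor is 8 mm above the bench and the wall tops are 60 mm above the bench. Axes are the chest's: z up, x from the front (the rail side) to the hinge side, y along the rail, away from the bolt's barred end. The whole chest with rail and lid may be shifted and turned about the vertical a little.
- lid_hinge (a point): Middle of the lid's hinge line, along the chest's y axis at the top of its rear wall: 70 mm behind the chest's centre, 62 mm above the bench. Axes as the chest's.
- lid (a joint): Lid angle, rad: 0 shut, 1.75 leaning back open on its stop. The lid is 10 mm thick, 0.3 kg and has a weakly damped hinge: it stays open only past the upright (about 1.57), else it sinks shut. It swings up and away from the rail. With the bolt over its lip it cannot be lifted.
- lid_handle (a point): Centre of the lid's T handle: a round wooden bar, 20 mm across and 44 mm long along the chest's y, on a thin post, 45 mm above the lid's top face; with the lid shut 125 mm in front of the hinge line and 55 mm above it. Pinched at its two flat ends from above, it turns between the fingers as the lid swings, so the hand can stay pointing down. Its axes turn with the lid.
- carriage (a joint): Position of the sliding bolt, m: 0 = barred (its brass tongue over the brass lip of the lid), 0.10 = far end of the rail, lid free. It grows along the chest's +y. With the button out, teeth of 12.5 mm pitch lock it wherever it stands; there are notches at both ends. With the button in, it slides against 1.5 N of friction and slight damping.
- slider_grip (a point): Middle of the bolt's upright grip with its button squeezed in, 112 mm above the bench: 12 mm from the back face, 12 mm from the pressed button's face (20 mm while out). Wooden upright 20 mm thick (chest's x), 34 mm wide (y), top at 137 mm; round brass button 28 mm across, 12 mm out of its front (-x) face, away from the chest. Top of the tongue behind it at 82 mm. Axes: the chest's.
- button (a joint): Travel of the button in m: 0 out (locked), 0.008 fully in. It is pressed towards the chest (+x of the chest) against a spring, 4 N at first, 8 N fully in; it frees the bolt from about 0.007 on. Squeezing grip and button together (15 N or more) holds it in.
- blank1_mid (a point): Half-turned blank 1 (absent in some starts): wood, 100 mm long along its x, about 0.11 kg, lying flat: a square block 40 x 40 mm and 62 mm long, with a plain round spigot, 28 mm across, 38 mm long, turned on its +x end. The point lies half-way up (20 mm above its underside) in the block, 35 mm from its square end and 65 mm from the spigot's end.
- blank2_mid (a point): Half-turned blank 2 (absent in some starts): wood, 100 mm long along its x, about 0.11 kg, lying flat: a square block 40 x 40 mm and 62 mm long, with a thin round spigot, 22 mm across, with a 34 mm bead round it, 38 mm long, turned on its +x end. The point lies half-way up (20 mm above its underside) in the block, 35 mm from its square end and 65 mm from the spigot's end.
- blank3_mid (a point): Half-turned blank 3 (absent in some starts): wood, 100 mm long along its x, about 0.11 kg, lying flat: a square block 40 x 40 mm and 62 mm long, with a spigot tapering like a cone from 36 mm to 18 mm, 38 mm long, turned on its +x end. The point lies half-way up (20 mm above its underside) in the block, 35 mm from its square end and 65 mm from the spigot's end.
- blank4_mid (a point): Half-turned blank 4 (absent in some starts): wood, 100 mm long along its x, about 0.11 kg, lying flat: a square block 40 x 40 mm and 62 mm long, with a stepped spigot, 36 mm then 20 mm across, 38 mm long, turned on its +x end. The point lies half-way up (20 mm above its underside) in the block, 35 mm from its square end and 65 mm from the spigot's end.
- sanding_block: Bystander: round beech sanding block, 64 mm across, 50 mm high. Origin under its centre.
- burnisher: Bystander: burnisher with a pale horn handle, 185 mm long along its x, 26 mm high. Origin underneath, near the ferrule.
- chuck_jaw: Bystander: rusty stepped chuck jaw, 75 x 45 x 36 mm. Origin under its centre.
- turned_bowl: Bystander: turned wooden bowl, 100 mm across, 45 mm high. Origin under its centre.
- finial: Bystander: yellow-lacquered turned finial, 60 mm across, 70 mm high. Origin under its centre.

How it is judged:
By the outcome, as a careful person would: the job done as asked, in the order asked, and still so for the second after the job is handed in, with the robot touching nothing.
Of blank1, blank2, blank3, blank4 only 2 to 3 are there at a start; the rules pass over those that are not, and their reading is None.
At some moment in a run one of blank1, blank2, blank3, blank4 may be knocked a few centimetres aside while the robot is not near it.
Once in a run the grip may slacken for a moment while it holds something.
It also fails if it takes over 210 s, if anything falls off the work surface, if the arm or the gripper's body presses on something with over 40 N, if the wrist force passes 120 N, or if a joint passes its speed limit or range.

## Working session

There is one attempt and no reset: what is moved stays moved. The work goes in short steps, Python scripts to look and compute and a tool call to move; the robot and the scene stay as the last step left them, time stands still between calls to the robot, and variables do not carry over. Pictures are saved under pics/ and viewed, and the job is handed in when it is done.

Besides the shell and the picture viewer there is one more tool, called after "Call:" by a JSON object that holds its "name" and its "arguments", one argument or row to a line. servo_tool: Moves the arm, as the interface text tells. Its arguments: {"type":"object","properties":{"steps":{"type":"array"},"grip":{"type":"number"},"grip_force":{"type":"number"}},"required":["steps"]}

```bash
ls; mkdir -p pics
cat > h.py <<'E'
import numpy as np, cv2
from workcell import get_obs, camera, camera_params, job_done
def save(name,tag):
    im,d=camera(name); cv2.imwrite(f'pics/{tag}.png',im[:,:,::-1]); np.save(f'pics/{tag}.npy',d); return im,d
def cloud(name,d):
    p=camera_params(name);K=np.array(p['intrinsics']);R=cv2.Rodrigues(np.array(p['rvec'],float))[0];t=np.array(p['tvec'],float).ravel()
    v,u=np.mgrid[:d.shape[0],:d.shape[1]]
    c=np.stack([(u-K[0,2])/K[0,0]*d,(v-K[1,2])/K[1,1]*d,d],-1)
    w=(c-t)@R; w[d<=0]=np.nan
    return w
E
python3 - <<'E'
from h import *
o=get_obs()
for k,v in o.items(): print(k,np.round(v,4))
for n in('top','side'):
    im,d=save(n,n+'0'); p=camera_params(n); print(n,p)
    R=cv2.Rodrigues(np.array(p['rvec'],float))[0]; print(-R.T@np.array(p['tvec']).ravel())
E
```

```text
pics
time 0.0
q [ 6.45724e+01  5.01000e+00  1.00338e+01  9.50988e+01 -3.00000e-04
  8.99988e+01]
qd [-0.0674  0.0037  0.1694 -0.0529  0.0059 -0.0118]
joint_efforts [-4.90000e-03 -5.20392e+01  4.64801e+01  1.65000e-02 -2.00000e-04
 -0.00000e+00]
ee_pos [0.2361 0.4965 0.2526]
tcp_rot [-1.799249e+02  3.000000e-04  1.545736e+02]
wrist_force [-0.3275  0.2183 -0.2868]
torque [-0.0431 -0.0441 -0.0253]
opening 0.0852
top {'intrinsics': array([[418.96138122,   0.        , 249.06097844],
       [  0.        , 418.96138122, 196.40708248],
       [  0.        ,   0.        ,   1.        ]]), 'rvec': array([ 2.13267593, -2.17141822,  0.1132777 ]), 'tvec': array([0.04749809, 0.5964158 , 1.26166736])}
[0.44110712 0.01839692 1.32471071]
side {'intrinsics': array([[476.99985096,   0.        , 261.93063978],
       [  0.        , 476.99985096, 194.27132725],
       [  0.        ,   0.        ,   1.        ]]), 'rvec': array([ 2.35589651, -0.42613564,  0.15790129]), 'tvec': array([-0.54901205,  0.25038266,  1.03786802])}
[ 0.33841495 -0.68771049  0.92401588]
```

View pics/top0.png

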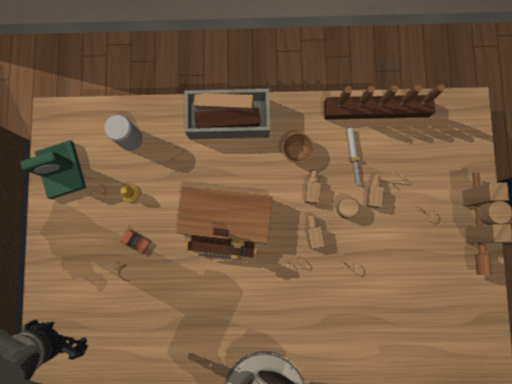

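View pics/side0.png

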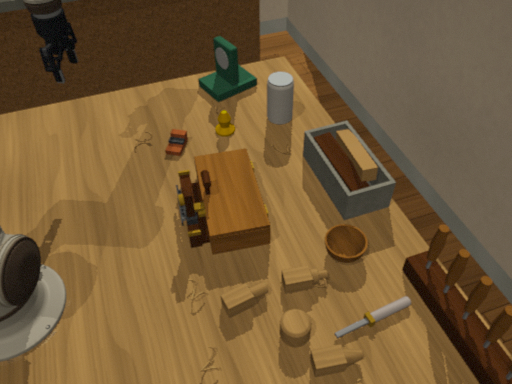

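The top view shows the chest at about (225,218), with the bolt grip at (237,246). Three blanks lie at (313,187), (315,231) and (375,190), and the round sanding block is at (347,207). I'll zoom in and measure.

Run:
```python
from h import *
im=cv2.imread('pics/top0.png'); cv2.imwrite('pics/c1.png',cv2.resize(im[170:270,160:290],None,fx=6,fy=6,interpolation=cv2.INTER_CUBIC)[:600,:780])
cv2.imwrite('pics/c2.png',cv2.resize(im[160:260,280,:] if 0 else im[160:260,270:400],None,fx=6,fy=6,interpolation=cv2.INTER_CUBIC))
im=cv2.imread('pics/side0.png'); cv2.imwrite('pics/c3.png',cv2.resize(im[130:260,150:280],None,fx=4.5,fy=4.5,interpolation=cv2.INTER_CUBIC))
d=np.load('pics/top0.npy');w=cloud('top',d)
for (u,v) in [(225,200),(200,200),(260,205),(220,232),(237,245),(237,243),(238,249),(313,187),(315,231),(375,190),(347,207),(297,147),(280,300),(150,300),(400,300)]:
    print((u,v),np.round(w[v,u],4))
d=np.load('pics/side0.npy');w=cloud('side',d)
for (u,v) in [(235,200),(300,280),(240,298),(100,200),(330,360)]:
    print('s',(u,v),np.round(w[v,u],4))
```

```text
(225, 200) [0.5841 0.1094 0.0648]
(200, 200) [0.5849 0.1845 0.0707]
(260, 205) [0.5663 0.0038 0.0716]
(220, 232) [0.4856 0.1204 0.1236]
(237, 245) [0.4481 0.0743 0.0782]
(237, 243) [0.4539 0.0742 0.0794]
(238, 249) [0.4365 0.0691 0.134 ]
(313, 187) [ 0.6231 -0.1622  0.0338]
(315, 231) [ 0.4866 -0.1626  0.0402]
(375, 190) [ 0.6095 -0.352   0.038 ]
(347, 207) [ 0.5577 -0.2617  0.047 ]
(297, 147) [ 0.7581 -0.1196  0.0043]
(280, 300) [ 0.2772 -0.0529 -0.0019]
(150, 300) [0.2838 0.3497 0.0023]
(400, 300) [ 0.2713 -0.423  -0.0049]
s (235, 200) [0.5424 0.0702 0.0708]
s (300, 280) [ 0.6089 -0.176   0.0388]
s (240, 298) [ 0.4724 -0.1729  0.0397]
s (100, 200) [0.2264 0.2589 0.0003]
s (330, 360) [ 0.5904 -0.3623  0.0411]
```

View pics/c1.png

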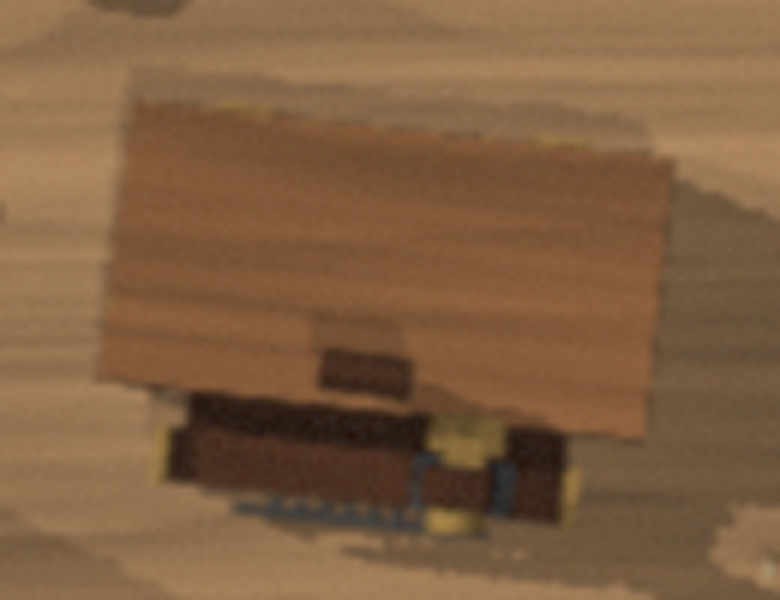

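View pics/c2.png

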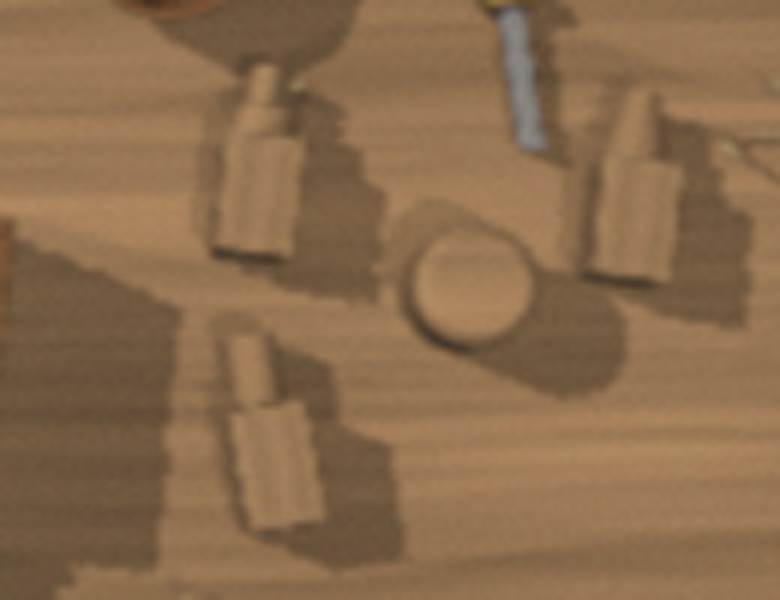

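View pics/c3.png

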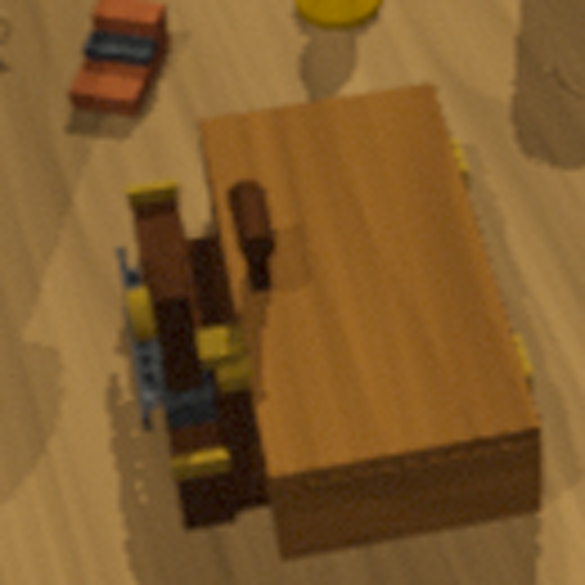

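The crops show the barred bolt grip at c1 (460,485), with its brass button at (455,522) facing -x. The lid handle is at (365,372). The blanks appear to be the stepped or beaded one (top left), the plain one (bottom left) and the cone (right).

```bash
cat >> h.py <<'E'
def ray(name,u,v,z):
    p=camera_params(name);K=np.array(p['intrinsics']);R=cv2.Rodrigues(np.array(p['rvec'],float))[0];t=np.array(p['tvec'],float).ravel()
    C=-R.T@t; d=R.T@np.linalg.inv(K)@np.array([u,v,1.]); return C+d*(z-C[2])/d[2]
def proj(name,P):
    p=camera_params(name); return cv2.projectPoints(np.array(P,float).reshape(-1,1,3),np.array(p['rvec'],float),np.array(p['tvec'],float),np.array(p['intrinsics']),None)[0].reshape(-1,2)
E
python3 - <<'E'
from h import *
np.set_printoptions(precision=4,suppress=True)
c=lambda x,y:(x/6+160-.4,y/6+170-.4)
for nm,pt,z in [('rearL',(133,102),.072),('rearR',(672,158),.072),('frontR',(645,438),.072),('frontL',(98,378),.072),('handL',(322,367),.117),('handR',(412,377),.117),('gripbackL',(425,468),.137),('gripbackR',(495,475),.137),('gripfrontL',(425,505),.137),('gripfrontR',(492,510),.137),('btn',(455,533),.112)]:
    print(nm,ray('top',*c(*pt),z)[:2])
s=lambda x,y:(x/4.5+150-.4,y/4.5+130-.4)
for nm,pt,z in [('rearL',(432,85),.072),('rearR',(540,428),.072),('frontR',(272,475),.072),('frontL',(202,120),.072),('hand top',(250,187),.127),('hand r',(262,245),.117),('btn',(140,310),.112)]:
    print('s',nm,ray('side',*s(*pt),z)[:2])
c=lambda x,y:(x/6+270-.4,y/6+160-.4)
for nm,pts in [('A',[(225,135),(305,142),(290,257),(212,250)]),('Aend',[(262,65)]),('B',[(232,413),(303,402),(325,522),(252,530)]),('Bend',[(247,335)]),('C',[(608,155),(683,165),(668,283),(592,272)]),('Cend',[(640,88)])]:
    for p in pts: print(nm,ray('top',*c(*p),.04 if len(pts)>1 else .03)[:2])
for n in('top','side'):
    w=cloud(n,np.load(f'pics/{n}0.npy')).reshape(-1,3)
    m=(w[:,2]>.125)&(w[:,2]<.15)&(w[:,0]>.38)&(w[:,0]<.48)&(w[:,1]>0)&(w[:,1]<.2)
    print(n,'grip top',m.sum(),w[m].mean(0) if m.any() else'',w[m].min(0),w[m].max(0))
    m=(w[:,2]>.095)&(w[:,2]<.15)&(w[:,0]>.47)&(w[:,0]<.55)&(w[:,1]>0)&(w[:,1]<.2)
    print(n,'handle',m.sum(),np.median(w[m],0),w[m].min(0),w[m].max(0))
    m=(w[:,2]>.05)&(w[:,2]<.09)&(w[:,0]>.47)&(w[:,0]<.65)&(w[:,1]>-.03)&(w[:,1]<.25)
    print(n,'lid',cv2.minAreaRect(w[m][:,:2].astype(np.float32)))
E
```

```text
rearL [0.6266 0.2395]
rearR [ 0.593  -0.0316]
frontR [ 0.4536 -0.015 ]
frontL [0.488  0.2567]
handL [0.4897 0.1404]
handR [0.4842 0.0972]
gripbackL [0.4408 0.0903]
gripbackR [0.4369 0.0574]
gripfrontL [0.4236 0.0905]
gripfrontR [0.4207 0.0591]
btn [0.4097 0.0778]
s rearL [0.6273 0.2379]
s rearR [ 0.5928 -0.0328]
s frontR [ 0.4555 -0.0137]
s frontL [0.4905 0.2567]
s hand top [0.4911 0.1351]
s hand r [0.487  0.1008]
s btn [0.4162 0.0827]
A [ 0.6379 -0.1437]
A [ 0.6335 -0.1847]
A [ 0.574  -0.1748]
A [ 0.5784 -0.135 ]
Aend [ 0.676  -0.1654]
B [ 0.4948 -0.1424]
B [ 0.4997 -0.1787]
B [ 0.4389 -0.1875]
B [ 0.4355 -0.1505]
Bend [ 0.5351 -0.1527]
C [ 0.6237 -0.3397]
C [ 0.6177 -0.3778]
C [ 0.5571 -0.3668]
C [ 0.5634 -0.3285]
Cend [ 0.6599 -0.3609]
top grip top 94 [0.4323 0.0765 0.1352] [0.4112 0.0578 0.125 ] [0.4796 0.1086 0.1407]
top handle 110 [0.4855 0.1178 0.1234] [0.474  0.0972 0.1133] [0.4977 0.1409 0.1312]
top lid ((0.5433143377304077, 0.111419677734375), (0.2759339213371277, 0.1478014886379242), 82.68828582763672)
side grip top 140 [0.4305 0.0732 0.135 ] [0.4102 0.0565 0.1251] [0.4796 0.1122 0.1417]
side handle 144 [0.4846 0.1128 0.1241] [0.4739 0.0957 0.0955] [0.4975 0.1439 0.1292]
side lid ((0.5424614548683167, 0.11130966246128082), (0.2797541916370392, 0.14713110029697418), 82.81809997558594)
```

Call:
{"name": "servo_tool", "arguments": {
  "steps": [
    {"x":19,"y":-42,"yaw":-7.2},
    {"x":38,"y":-84,"yaw":-14.4},
    {"x":58,"y":-127,"yaw":-21.5},
    {"x":77,"y":-169,"yaw":-28.7},
    {"x":96,"y":-211,"yaw":-35.9},
    {"x":115,"y":-253,"yaw":-43},
    {"x":134,"y":-295,"yaw":-50.2},
    {"x":154,"y":-338,"yaw":-57.4},
    {"x":173,"y":-380,"yaw":-64.5},
    {"x":192,"y":-422,"yaw":-71.7},
    {"x":192,"y":-422,"yaw":-71.7},
    {"x":192,"y":-422,"yaw":-71.7}
  ],
  "grip": 50,
  "grip_force": 60
}}

```text
schema error: expected keys x, y, z, yaw
```

Run:
```python
from h import *
o=get_obs();print(o['time'],np.round(o['ee_pos'],4),o['tcp_rot'],o['opening'],o['q'])
save('side','s1');im=cv2.imread('pics/s1.png'); cv2.imwrite('pics/c4.png',cv2.resize(im[90:260,130:300],None,fx=3.5,fy=3.5,interpolation=cv2.INTER_CUBIC))
```

```text
0.1 [0.2361 0.4966 0.2526] [-1.79929755e+02 -1.09480986e-03  1.54570874e+02] 0.08480208855544405 [6.45712014e+01 5.00836049e+00 1.00370319e+01 9.50989165e+01
 1.09521073e-03 9.00003263e+01]
```

View pics/c4.png

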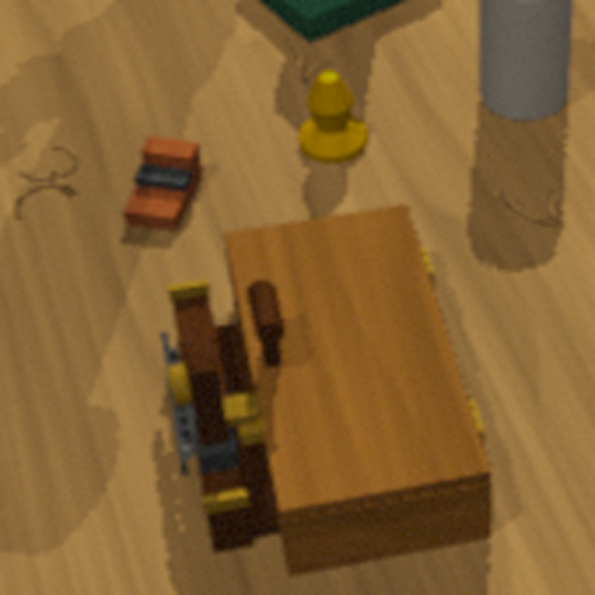

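The call was refused because every row needs all four keys, so the arm hasn't moved. I'll send it again with every key filled in.

Call:
{"name": "servo_tool", "arguments": {
  "steps": [
    {"x":19,"y":-42,"z":0,"yaw":-7.2},
    {"x":38,"y":-84,"z":0,"yaw":-14.4},
    {"x":58,"y":-127,"z":0,"yaw":-21.5},
    {"x":77,"y":-169,"z":0,"yaw":-28.7},
    {"x":96,"y":-211,"z":0,"yaw":-35.9},
    {"x":115,"y":-253,"z":0,"yaw":-43},
    {"x":134,"y":-295,"z":0,"yaw":-50.2},
    {"x":154,"y":-338,"z":0,"yaw":-57.4},
    {"x":173,"y":-380,"z":0,"yaw":-64.5},
    {"x":192,"y":-422,"z":0,"yaw":-71.7},
    {"x":192,"y":-422,"z":0,"yaw":-71.7},
    {"x":192,"y":-422,"z":0,"yaw":-71.7}
  ],
  "grip": 50,
  "grip_force": 60
}}

```text
time: 1.65
ee_pos: [0.4279, 0.0747, 0.2526]
tcp_rot: [-179.9, -0.0, 82.9]
wrist_force: [0.1, 0.7, 0.1]
opening: 0.0501
```

Run:
```python
from h import *
o=get_obs();print(o['time'],np.round(o['ee_pos'],4),o['tcp_rot'],o['opening'],o['q'])
save('side','s2');im=cv2.imread('pics/s2.png'); cv2.imwrite('pics/c5.png',cv2.resize(im[90:260,130:300],None,fx=3.5,fy=3.5,interpolation=cv2.INTER_CUBIC))
```

```text
1.65 [0.4279 0.0747 0.2526] [-1.79912408e+02 -7.47191643e-03  8.28917067e+01] 0.050066716098167825 [ 9.88302808e+00 -1.06664035e+01 -5.01175054e+00  9.57362383e+01
  3.27425617e-02  1.06991292e+02]
```

View pics/c5.png

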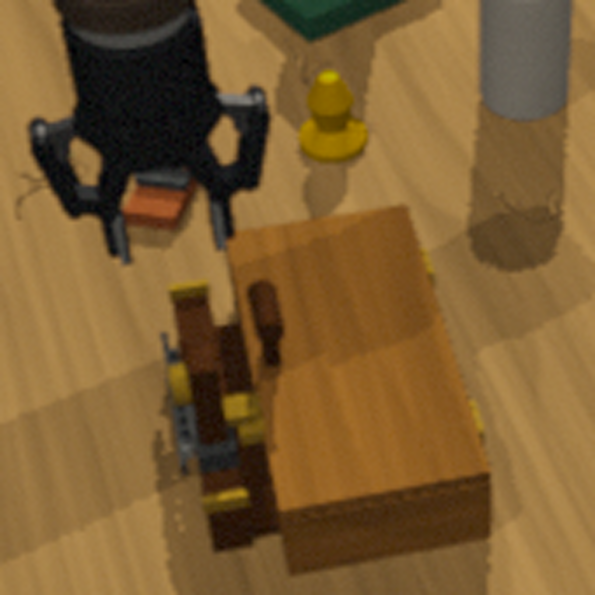

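The jaws straddle the upright grip along the chest's x. I'll go down and squeeze.

Call:
{"name": "servo_tool", "arguments": {
  "steps": [
    {"x":0,"y":0,"z":-30,"yaw":0},
    {"x":0,"y":0,"z":-70,"yaw":0},
    {"x":0,"y":0,"z":-105,"yaw":0},
    {"x":0,"y":0,"z":-125,"yaw":0},
    {"x":0,"y":0,"z":-137,"yaw":0},
    {"x":0,"y":0,"z":-137,"yaw":0},
    {"x":0,"y":0,"z":-137,"yaw":0}
  ]
}}

```text
time: 2.58
ee_pos: [0.4282, 0.0755, 0.1167]
tcp_rot: [-180.0, -0.0, 83.0]
wrist_force: [0.4, -0.3, -0.6]
opening: 0.0498
```

Call:
{"name": "servo_tool", "arguments": {
  "steps": [
    {"x":0,"y":0,"z":0,"yaw":0},
    {"x":0,"y":0,"z":0,"yaw":0},
    {"x":0,"y":0,"z":0,"yaw":0},
    {"x":0,"y":0,"z":0,"yaw":0},
    {"x":0,"y":0,"z":0,"yaw":0}
  ],
  "grip": 10,
  "grip_force": 50
}}

```text
time: 3.2
ee_pos: [0.4309, 0.0754, 0.1182]
tcp_rot: [179.7, -0.1, 82.9]
wrist_force: [13.8, -2.4, 1.2]
opening: 0.0215
```

Run:
```python
from h import *
o=get_obs();print(o['time'],np.round(o['ee_pos'],4),o['tcp_rot'],o['opening'],o['wrist_force'],o['torque'])
save('side','s3');im=cv2.imread('pics/s3.png'); cv2.imwrite('pics/c6.png',cv2.resize(im[90:260,130:300],None,fx=3.5,fy=3.5,interpolation=cv2.INTER_CUBIC))
```

```text
3.2 [0.4309 0.0754 0.1182] [ 1.79650291e+02 -8.23779878e-02  8.29452442e+01] 0.02148024601605913 [13.76551604 -2.39938679  1.20486119] [-0.22403499 -1.09254165 -0.00970861]
```

View pics/c6.png

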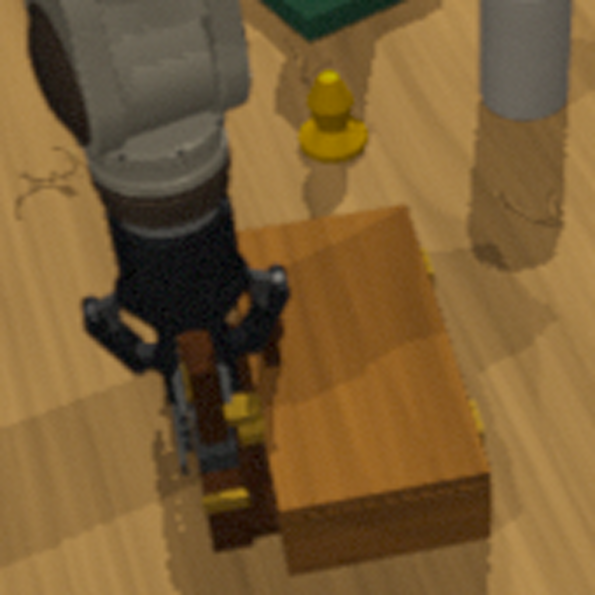

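Run:
```python
from h import *
np.set_printoptions(precision=4,suppress=True)
for n,t in (('side',np.array([.4279,.0747,.2526])),):
    w=cloud(n,np.load('pics/s2.npy')).reshape(-1,3); w=w[~np.isnan(w[:,0])]
    r=w-t; a=np.radians(-7.1); xx=r[:,0]*np.cos(a)+r[:,1]*np.sin(a); yy=-r[:,0]*np.sin(a)+r[:,1]*np.cos(a)
    for lo in range(25,90,6):
        for s in(1,-1):
            m=(abs(yy)<.06)&(s*xx*1000>lo)&(s*xx*1000<lo+6)&(r[:,2]>-.05)&(r[:,2]<.15)
            if m.sum(): print(s*lo,m.sum(),'z',np.percentile(r[m,2],[2,50,98]),'y',yy[m].min(),yy[m].max())
w=cloud('side',np.load('pics/s3.npy')).reshape(-1,3)
```

```text
25 180 z [-0.0119  0.0714  0.1482] y -0.028522486117892352 0.01475701627353711
-25 177 z [-0.012   0.0735  0.1488] y -0.02960915084359516 0.006304731494741988
31 148 z [-0.0085  0.083   0.1471] y -0.01901808188579888 0.012285071023267688
-31 175 z [-0.0097  0.0779  0.1479] y -0.024292543986874617 0.012958266452697246
37 49 z [0.0251 0.0368 0.0923] y -0.01199746241924005 0.006702524758187962
-37 98 z [-0.0076  0.0365  0.1407] y -0.012476358193648592 0.013240291332128128
43 78 z [0.029  0.0494 0.0871] y -0.014562375460175912 0.012054916234873946
-43 57 z [0.0268 0.0391 0.0886] y -0.012939746846368304 0.011441741085403027
49 88 z [0.03   0.0629 0.0858] y -0.015496120627538605 0.005425039521162045
-49 93 z [0.0293 0.0579 0.0872] y -0.014571899786197988 0.009548480864818718
55 67 z [0.0432 0.0753 0.0859] y -0.016719784098981057 0.010417751337959023
-55 86 z [0.0296 0.0669 0.0858] y -0.015182912784857694 0.012495690461743376
61 30 z [0.0668 0.0822 0.0858] y -0.015005479731230708 0.010929580901097484
-61 61 z [0.0509 0.0797 0.0861] y -0.01471663535158602 0.01105318593237863
-67 9 z [0.0739 0.0825 0.0838] y -0.013008082848220318 0.007752330223264145
```

Call:
{"name": "servo_tool", "arguments": {
  "steps": [
    {"x":2,"y":0,"z":0,"yaw":0},
    {"x":2,"y":0,"z":0,"yaw":0},
    {"x":2,"y":0,"z":0,"yaw":0}
  ]
}}

```text
time: 3.62
ee_pos: [0.4314, 0.0753, 0.1183]
tcp_rot: [179.8, -0.1, 82.9]
wrist_force: [-6.9, -0.1, 5.9]
opening: 0.0216
```

Call:
{"name": "servo_tool", "arguments": {
  "steps": [
    {"x":0,"y":2,"z":-1,"yaw":0},
    {"x":0,"y":5,"z":-1,"yaw":0},
    {"x":0,"y":5,"z":-1,"yaw":0}
  ]
}}

```text
time: 4.0
ee_pos: [0.4319, 0.0805, 0.1183]
tcp_rot: [179.8, -0.1, 82.9]
wrist_force: [1.5, -0.6, 5.5]
opening: 0.0217
```

Call:
{"name": "servo_tool", "arguments": {
  "steps": [
    {"x":1.2,"y":10,"z":0,"yaw":0},
    {"x":2.5,"y":20,"z":0,"yaw":0},
    {"x":3.7,"y":30,"z":0,"yaw":0},
    {"x":5,"y":40,"z":0,"yaw":0},
    {"x":6.2,"y":50,"z":0,"yaw":0},
    {"x":7.5,"y":60,"z":0,"yaw":0},
    {"x":8.7,"y":70,"z":0,"yaw":0},
    {"x":10,"y":80,"z":0,"yaw":0},
    {"x":11,"y":88,"z":0,"yaw":0},
    {"x":11,"y":88,"z":0,"yaw":0},
    {"x":11,"y":88,"z":0,"yaw":0}
  ]
}}

```text
time: 5.38
ee_pos: [0.4429, 0.1691, 0.1182]
tcp_rot: [179.8, -0.2, 83.0]
wrist_force: [2.1, 1.3, -1.3]
opening: 0.0226
```

Run:
```python
from h import *
o=get_obs();print(o['time'],np.round(o['ee_pos'],4),o['tcp_rot'],o['opening'],o['wrist_force'],o['torque'])
save('side','s4');im=cv2.imread('pics/s4.png'); cv2.imwrite('pics/c7.png',cv2.resize(im[90:260,130:300],None,fx=3.5,fy=3.5,interpolation=cv2.INTER_CUBIC))
```

```text
5.375 [0.4429 0.1691 0.1182] [ 1.79786338e+02 -1.53503555e-01  8.29702406e+01] 0.022555595000781473 [ 2.11880598  1.33796197 -1.31669867] [ 0.28506417  0.52947701 -0.04230425]
```

View pics/c7.png

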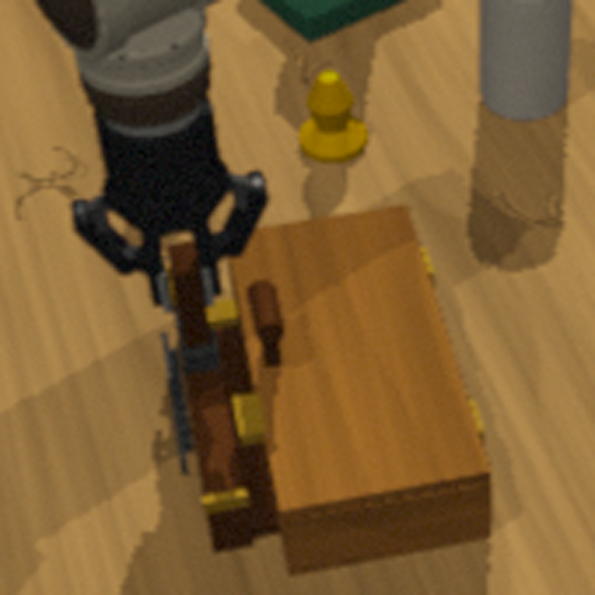

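The bolt is sliding with the hand: the tongue is now at (222,312), clear of the lip at (247,415). I'll push it to the end stop.

Call:
{"name": "servo_tool", "arguments": {
  "steps": [
    {"x":0.3,"y":3,"z":0,"yaw":0},
    {"x":0.7,"y":6,"z":0,"yaw":0},
    {"x":1,"y":8,"z":0,"yaw":0},
    {"x":1.1,"y":9,"z":0,"yaw":0},
    {"x":1.1,"y":9,"z":0,"yaw":0},
    {"x":1.1,"y":9,"z":0,"yaw":0}
  ]
}}

```text
time: 6.18
ee_pos: [0.4438, 0.1749, 0.1183]
tcp_rot: [179.7, 0.2, 82.8]
wrist_force: [2.1, -21.6, 5.7]
opening: 0.0218
```

The end stop shows as 21.6 N of reaction. I'll ease off slightly and release.

Call:
{"name": "servo_tool", "arguments": {
  "steps": [
    {"x":0,"y":1,"z":0,"yaw":0},
    {"x":0,"y":1,"z":0,"yaw":0},
    {"x":0,"y":1,"z":0,"yaw":0},
    {"x":0,"y":1,"z":0,"yaw":0}
  ],
  "grip": 50
}}

```text
time: 6.68
ee_pos: [0.4439, 0.1762, 0.1185]
tcp_rot: [179.7, 0.2, 82.8]
wrist_force: [0.3, 0.1, -0.1]
opening: 0.0502
```

Call:
{"name": "servo_tool", "arguments": {
  "steps": [
    {"x":0,"y":0,"z":20,"yaw":0},
    {"x":0,"y":0,"z":50,"yaw":0},
    {"x":0,"y":0,"z":90,"yaw":0},
    {"x":-10,"y":20,"z":110,"yaw":0},
    {"x":-30,"y":60,"z":110,"yaw":0},
    {"x":-50,"y":100,"z":110,"yaw":0},
    {"x":-50,"y":130,"z":110,"yaw":0}
  ]
}}

```text
time: 7.55
ee_pos: [0.3929, 0.3078, 0.2291]
tcp_rot: [179.7, 0.2, 82.9]
wrist_force: [0.7, -0.3, 0.5]
opening: 0.0503
```

Run:
```python
from h import *
np.set_printoptions(precision=4,suppress=True)
for n in('top','side'):
    im,d=save(n,n+'5')
    w=cloud(n,d).reshape(-1,3)
    m=(w[:,2]>.129)&(w[:,2]<.145)&(w[:,0]>.38)&(w[:,0]<.5)&(w[:,1]>0)&(w[:,1]<.22)
    print(n,'grip top',m.sum(),w[m].mean(0))
im=cv2.imread('pics/side5.png'); a=cv2.resize(im[130:260,150:280],None,fx=3,fy=3,interpolation=cv2.INTER_CUBIC)
im=cv2.imread('pics/top5.png'); b=cv2.resize(im[160:290,160:290],None,fx=3,fy=3,interpolation=cv2.INTER_CUBIC)
cv2.imwrite('pics/c8.png',np.hstack([a,b]))
```

```text
top grip top 88 [0.4455 0.1712 0.1363]
side grip top 100 [0.4435 0.1699 0.1367]
```

View pics/c8.png

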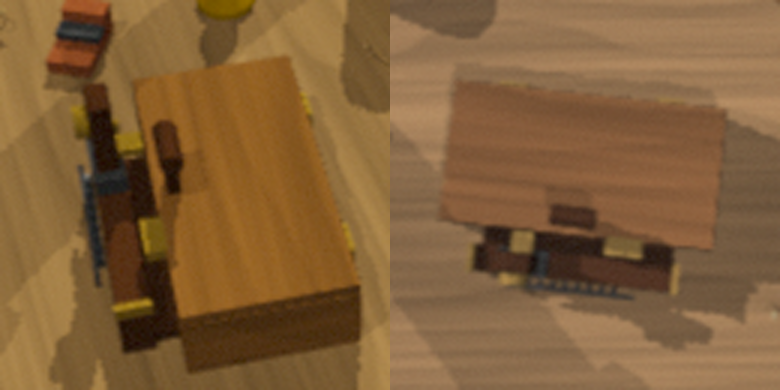

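Bolt grip is at the far end with the button sprung out. The tongue at (130,145) in the left crop is clear of the lip. Next I'll go above the T handle.

Call:
{"name": "servo_tool", "arguments": {
  "steps": [
    {"x":9,"y":-19,"z":0,"yaw":9},
    {"x":19,"y":-38,"z":0,"yaw":18},
    {"x":28,"y":-57,"z":0,"yaw":27},
    {"x":38,"y":-76,"z":0,"yaw":36},
    {"x":47,"y":-95,"z":0,"yaw":45},
    {"x":56,"y":-113,"z":0,"yaw":54},
    {"x":66,"y":-132,"z":0,"yaw":63},
    {"x":75,"y":-151,"z":0,"yaw":72},
    {"x":85,"y":-170,"z":0,"yaw":81},
    {"x":94,"y":-189,"z":0,"yaw":90},
    {"x":94,"y":-189,"z":0,"yaw":90},
    {"x":94,"y":-189,"z":0,"yaw":90}
  ],
  "grip": 64
}}

```text
time: 9.15
ee_pos: [0.4873, 0.1194, 0.2283]
tcp_rot: [179.7, 0.2, 172.8]
wrist_force: [0.7, 1.2, -0.1]
opening: 0.0638
```

Call:
{"name": "servo_tool", "arguments": {
  "steps": [
    {"x":0,"y":0,"z":-25,"yaw":0},
    {"x":0,"y":0,"z":-60,"yaw":0},
    {"x":0,"y":0,"z":-90,"yaw":0},
    {"x":0,"y":0,"z":-108,"yaw":0},
    {"x":0,"y":0,"z":-108,"yaw":0},
    {"x":0,"y":0,"z":-108,"yaw":0}
  ]
}}

```text
time: 9.9
ee_pos: [0.4877, 0.1197, 0.1216]
tcp_rot: [179.7, 0.3, 172.8]
wrist_force: [0.9, -0.1, -0.1]
opening: 0.064
```

Run:
```python
from h import *
o=get_obs();print(o['time'],np.round(o['ee_pos'],4),o['tcp_rot'],o['opening'],o['wrist_force'],o['q'])
save('side','s6');im=cv2.imread('pics/s6.png'); cv2.imwrite('pics/c9.png',cv2.resize(im[90:260,130:300],None,fx=3.5,fy=3.5,interpolation=cv2.INTER_CUBIC))
```

```text
9.9 [0.4877 0.1197 0.1216] [179.68379371   0.27302661 172.77385628] 0.0639627986988367 [ 0.88170387 -0.13848716 -0.06770015] [ 13.67984103  -2.45226883 -12.04662361  80.03775976   0.19796468
  20.9058669 ]
```

View pics/c9.png

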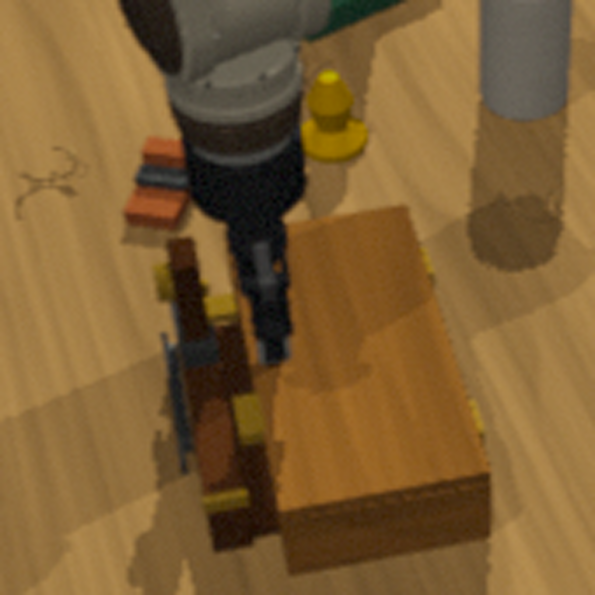

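Call:
{"name": "servo_tool", "arguments": {
  "steps": [
    {"x":0,"y":0,"z":-2,"yaw":0},
    {"x":0,"y":0,"z":-2,"yaw":0},
    {"x":0,"y":0,"z":-2,"yaw":0},
    {"x":0,"y":0,"z":-2,"yaw":0}
  ],
  "grip": 25,
  "grip_force": 40
}}

```text
time: 10.45
ee_pos: [0.4884, 0.1196, 0.1208]
tcp_rot: [179.7, 0.4, 172.8]
wrist_force: [-1.2, -0.9, 6.8]
opening: 0.0433
```

Run:
```python
import numpy as np
a=np.radians(-7.1);ex=np.array([np.cos(a),np.sin(a)])
p0=np.array([-125,55.])
for th in list(range(0,101,5)):
    t=np.radians(th); x,z=p0; X=x*np.cos(t)+z*np.sin(t); Z=-x*np.sin(t)+z*np.cos(t)
    d=(X+125)*ex; print(th,np.round([d[0],d[1],Z-55],1))
```

```text
0 [ 0. -0.  0.]
5 [ 5.2 -0.7 10.7]
10 [11.4 -1.4 20.9]
15 [18.4 -2.3 30.5]
20 [26.1 -3.3 39.4]
25 [34.7 -4.3 47.7]
30 [43.9 -5.5 55.1]
35 [53.7 -6.7 61.8]
40 [64.1 -8.  67.5]
45 [74.9 -9.3 72.3]
50 [ 86.1 -10.7  76.1]
55 [ 97.6 -12.2  78.9]
60 [109.3 -13.6  80.8]
65 [121.1 -15.1  81.5]
70 [132.9 -16.6  81.3]
75 [144.7 -18.   80. ]
80 [156.3 -19.5  77.7]
85 [167.6 -20.9  74.3]
90 [178.6 -22.2  70. ]
95 [189.2 -23.6  64.7]
100 [199.3 -24.8  58.6]
```

The 43.3 mm opening means the handle is held at its ends. I'll follow the hinge arc in small steps and check the force along the way.

Call:
{"name": "servo_tool", "arguments": {
  "steps": [
    {"x":2,"y":-0.2,"z":5,"yaw":0},
    {"x":5,"y":-0.7,"z":11,"yaw":0},
    {"x":11,"y":-1.4,"z":21,"yaw":0},
    {"x":18,"y":-2.3,"z":30.5,"yaw":0},
    {"x":26,"y":-3.3,"z":39.5,"yaw":0},
    {"x":34.5,"y":-4.3,"z":47.5,"yaw":0},
    {"x":44,"y":-5.5,"z":55,"yaw":0}
  ]
}}

```text
time: 11.32
ee_pos: [0.5327, 0.1139, 0.1763]
tcp_rot: [179.7, 0.4, 172.8]
wrist_force: [-0.9, 0.2, -6.8]
opening: 0.0432
```

Call:
{"name": "servo_tool", "arguments": {
  "steps": [
    {"x":9.5,"y":-1.2,"z":6.5,"yaw":0},
    {"x":20,"y":-2.5,"z":12.5,"yaw":0},
    {"x":31,"y":-3.8,"z":17,"yaw":0},
    {"x":42,"y":-5.2,"z":21,"yaw":0},
    {"x":53.5,"y":-6.7,"z":24,"yaw":0},
    {"x":65,"y":-8.1,"z":25.5,"yaw":0},
    {"x":77,"y":-9.6,"z":26.5,"yaw":0},
    {"x":89,"y":-11.1,"z":26,"yaw":0},
    {"x":100.5,"y":-12.5,"z":25,"yaw":0},
    {"x":112,"y":-14,"z":22.5,"yaw":0},
    {"x":112,"y":-14,"z":22.5,"yaw":0}
  ]
}}

```text
time: 12.7
ee_pos: [0.6462, 0.0996, 0.1992]
tcp_rot: [179.7, 0.5, 172.7]
wrist_force: [-0.9, -3.1, 4.4]
opening: 0.043
```

Call:
{"name": "servo_tool", "arguments": {
  "steps": [
    {"x":6,"y":-0.7,"z":-1.5,"yaw":0},
    {"x":11.5,"y":-1.4,"z":-3.5,"yaw":0},
    {"x":17,"y":-2,"z":-5.5,"yaw":0},
    {"x":22.5,"y":-2.7,"z":-8,"yaw":0},
    {"x":28,"y":-3.4,"z":-10.5,"yaw":0},
    {"x":33,"y":-4,"z":-13,"yaw":0},
    {"x":38,"y":-4.7,"z":-16,"yaw":0},
    {"x":42,"y":-5.2,"z":-18.5,"yaw":0},
    {"x":42,"y":-5.2,"z":-18.5,"yaw":0}
  ]
}}

```text
time: 13.82
ee_pos: [0.6891, 0.0941, 0.1808]
tcp_rot: [179.7, 0.6, 172.7]
wrist_force: [-0.0, -4.6, 4.4]
opening: 0.043
```

Run:
```python
from h import *
o=get_obs();print(o['time'],np.round(o['ee_pos'],4),o['tcp_rot'],o['opening'],o['wrist_force'],o['q'])
save('side','s7');im=cv2.imread('pics/s7.png'); cv2.imwrite('pics/c10.png',cv2.resize(im[90:260,130:300],None,fx=3.5,fy=3.5,interpolation=cv2.INTER_CUBIC))
```

```text
13.825 [0.6891 0.0941 0.1808] [179.66317154   0.55395049 172.71858267] 0.04304230325275964 [-3.13161214e-03 -4.61149425e+00  4.39432513e+00] [ 7.70937623 24.3172053  25.3309319  90.39150585  0.1820815  14.99015397]
```

View pics/c10.png

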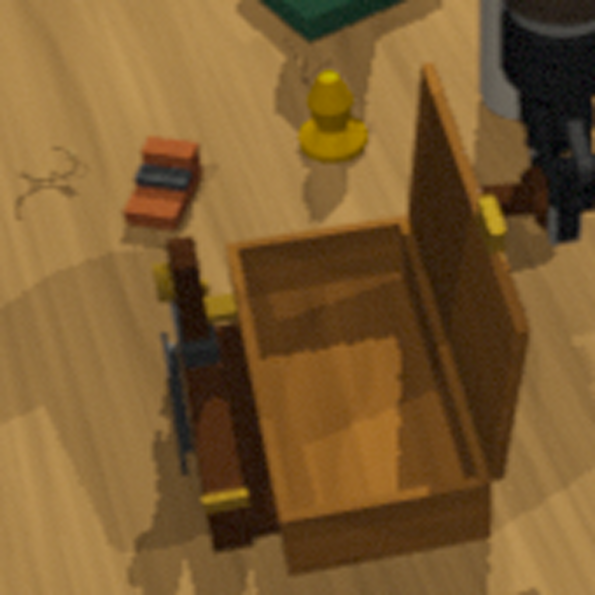

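The lid leans back past upright, with the handle in the fingers at the right. I'll release it and rise.

Call:
{"name": "servo_tool", "arguments": {
  "steps": [
    {"x":0,"y":0,"z":0,"yaw":0},
    {"x":0,"y":0,"z":0,"yaw":0},
    {"x":0,"y":0,"z":0,"yaw":0},
    {"x":0,"y":0,"z":25,"yaw":0},
    {"x":0,"y":0,"z":60,"yaw":0},
    {"x":0,"y":0,"z":100,"yaw":0},
    {"x":-10,"y":-20,"z":120,"yaw":0},
    {"x":-50,"y":-40,"z":120,"yaw":0},
    {"x":-100,"y":-60,"z":120,"yaw":0},
    {"x":-150,"y":-60,"z":120,"yaw":0},
    {"x":-210,"y":-60,"z":120,"yaw":0},
    {"x":-260,"y":-60,"z":120,"yaw":0}
  ],
  "grip": 64
}}

```text
time: 15.38
ee_pos: [0.4263, 0.0334, 0.3003]
tcp_rot: [179.7, 0.5, 172.7]
wrist_force: [-0.1, 0.1, 0.3]
opening: 0.0642
```

Run:
```python
from h import *
o=get_obs();print(o['time'],np.round(o['ee_pos'],4),o['tcp_rot'],o['opening'],o['wrist_force'],o['q'])
im,d=save('top','top8')
save('side','side8')
im=cv2.imread('pics/top8.png'); cv2.imwrite('pics/c11.png',cv2.resize(im[130:270,160:400],None,fx=3.3,fy=3.3,interpolation=cv2.INTER_CUBIC))
```

```text
15.375 [0.4263 0.0334 0.3003] [179.65946053   0.54844245 172.68253248] 0.06418192369692595 [-0.14512882  0.11720657  0.2672607 ] [  4.34872679 -10.83153697   0.22779855 100.45336455   0.22260668
  11.66574162]
```

View pics/c11.png

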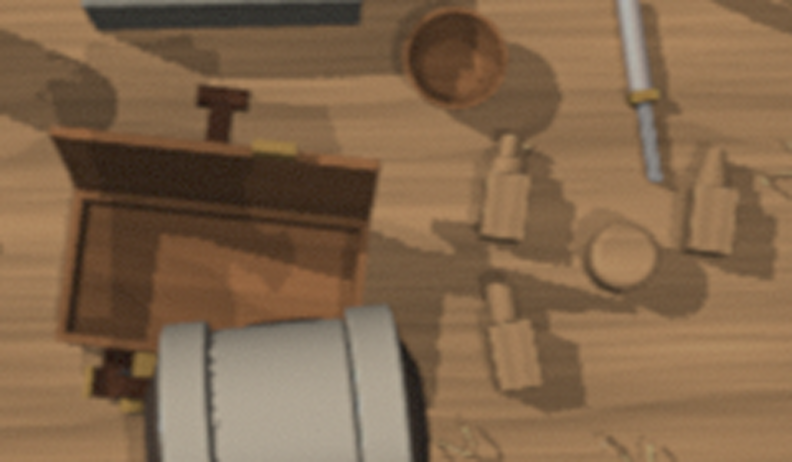

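View pics/side8.png

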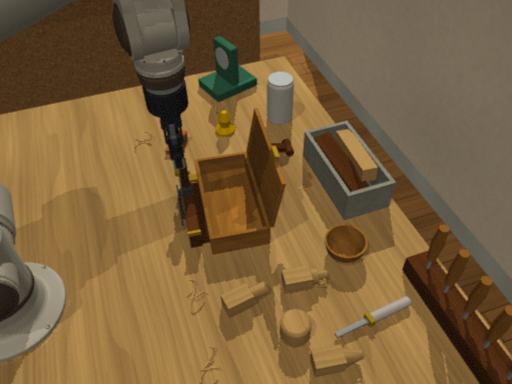

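The lid rests open on its stop and the three blanks haven't moved. I'll refine the blank poses from the depth images.

```bash
cat >> h.py <<'E'
def blank(tag,c,views=('top','side')):
    for n in views:
        w=cloud(n,np.load(f'pics/{n}{tag}.npy')).reshape(-1,3)
        m=(np.hypot(w[:,0]-c[0],w[:,1]-c[1])<.085)&(w[:,2]>.012)&(w[:,2]<.06)&(abs(w[:,1]-c[1])<.045)
        p=w[m]
        if len(p)<20: print(n,'few');continue
        q=p[p[:,2]>.031]
        r=cv2.minAreaRect(q[:,:2].astype(np.float32)); b=cv2.boxPoints(r)
        # PCA of all
        k=q[:,:2]-q[:,:2].mean(0); u,s,vt=np.linalg.svd(k,full_matrices=False); a=np.degrees(np.arctan2(vt[0,1],vt[0,0])); a=(a+90)%180-90
        print(n,len(p),'topmean',q[:,:2].mean(0).round(4),'pca ang',a.round(1),'rect',np.round(r[0],4),np.round(r[1],4),round(r[2],1))
E
python3 - <<'E'
from h import *
for c in [(.611,-.16),(.472,-.164),(.595,-.354)]: print(c); blank('8',c)
P=camera_params
for n,uv in (('top',(358.5,184)),('top',(297,147))): print(ray(n,*uv,.02))
# overlay model on top/side
def box(mid,a):
    c,s=np.cos(np.radians(a)),np.sin(np.radians(a))
    loc=[(-.035,-.02,.04),(.027,-.02,.04),(.027,.02,.04),(-.035,.02,.04),(.065,0,.02)]
    return [(mid[0]+c*x-s*y,mid[1]+s*x+c*y,z) for x,y,z in loc]
for n in('top','side'):
    im=cv2.resize(cv2.imread(f'pics/{n}8.png'),None,fx=4,fy=4,interpolation=cv2.INTER_CUBIC)
    for mid,a in (((.6108,-.1603),-8),((.4719,-.1641),8.5),((.5947,-.354),-9)):
        p=proj(n,box(mid,a))*4+1.5
        cv2.polylines(im,[p[:4].astype(int)],True,(0,0,255),1); cv2.circle(im,tuple(p[4].astype(int)),3,(255,0,0),1)
    im=im[620:1020,1180:1600] if n=='top' else im[1000:1536,840:1500]
    cv2.imwrite(f'pics/ov_{n}.png',im)
E
```

```text
(0.611, -0.16)
top 415 topmean [ 0.6098 -0.1619] pca ang -7.6 rect [ 0.5974 -0.1604] [0.0401 0.1407] 82.2
side 894 topmean [ 0.6073 -0.1637] pca ang -6.7 rect [ 0.6005 -0.16  ] [0.0423 0.1474] 82.2
(0.472, -0.164)
top 400 topmean [ 0.4742 -0.1642] pca ang 10.0 rect [ 0.4857 -0.1627] [0.0991 0.0398] 9.3
side 894 topmean [ 0.4752 -0.1657] pca ang 9.9 rect [ 0.4853 -0.162 ] [0.0995 0.0428] 8.3
(0.595, -0.354)
top 423 topmean [ 0.5963 -0.3547] pca ang -10.3 rect [ 0.6058 -0.3566] [0.0401 0.0926] 80.6
side 1128 topmean [ 0.5957 -0.3565] pca ang -8.7 rect [ 0.6084 -0.357 ] [0.0414 0.1002] 80.8
[ 0.63180556 -0.30675619  0.02      ]
[ 0.75431831 -0.11797709  0.02      ]
```

View pics/ov_top.png

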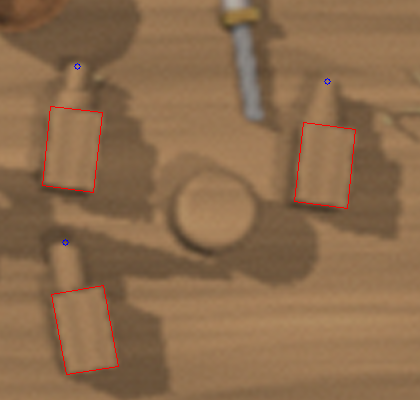

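View pics/ov_side.png

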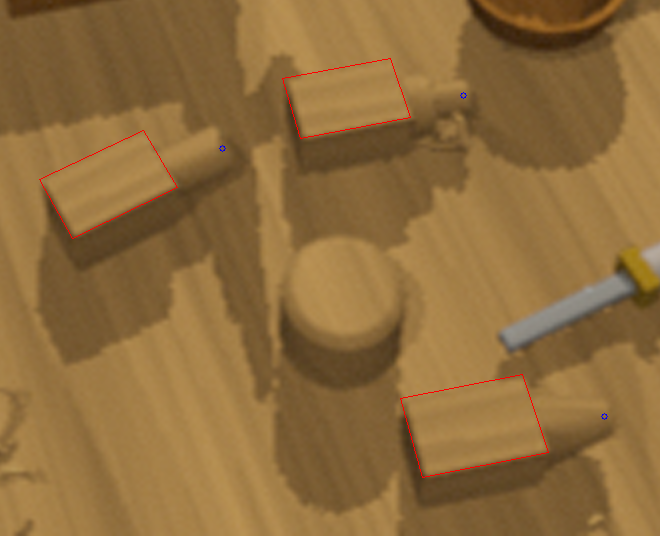

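The model outlines sit on all three blanks in both views. I'll fetch the nearest one, the plain blank.

Call:
{"name": "servo_tool", "arguments": {
  "steps": [
    {"x":8,"y":-35,"z":0,"yaw":3},
    {"x":18,"y":-80,"z":-10,"yaw":7},
    {"x":30,"y":-130,"z":-50,"yaw":11},
    {"x":42,"y":-180,"z":-100,"yaw":15},
    {"x":46,"y":-198,"z":-150,"yaw":16.3},
    {"x":46,"y":-198,"z":-190,"yaw":16.3},
    {"x":46,"y":-198,"z":-200,"yaw":16.3},
    {"x":46,"y":-198,"z":-200,"yaw":16.3}
  ],
  "grip": 66
}}

```text
time: 16.48
ee_pos: [0.4707, -0.1645, 0.1022]
tcp_rot: [179.6, 0.6, -171.0]
wrist_force: [-0.2, 0.7, 1.4]
opening: 0.0658
```

Run:
```python
from h import *
o=get_obs();print(o['time'],np.round(o['ee_pos'],4),o['tcp_rot'],o['opening'])
im,d=save('side','side9')
im=cv2.imread('pics/side9.png'); cv2.imwrite('pics/c12.png',cv2.resize(im[160:384,150:400],None,fx=2.6,fy=2.6,interpolation=cv2.INTER_CUBIC))
```

```text
16.475 [ 0.4707 -0.1645  0.1022] [ 179.64130706    0.63110898 -170.98813676] 0.06577929738169828
```

View pics/c12.png

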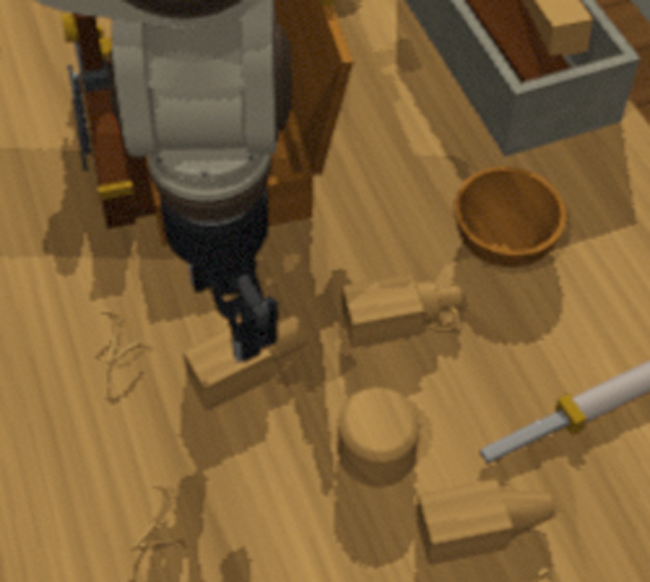

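The hand is over the plain blank with the fingers either side of the block. I'll go down 68 mm and grip.

Call:
{"name": "servo_tool", "arguments": {
  "steps": [
    {"x":1,"y":0,"z":-25,"yaw":0},
    {"x":1,"y":0,"z":-50,"yaw":0},
    {"x":1,"y":0,"z":-68,"yaw":0},
    {"x":1,"y":0,"z":-68,"yaw":0},
    {"x":1,"y":0,"z":-68,"yaw":0}
  ]
}}

```text
time: 17.15
ee_pos: [0.4729, -0.1648, 0.0366]
tcp_rot: [179.7, 0.8, -171.0]
wrist_force: [-0.1, -1.0, 0.5]
opening: 0.0658
```

Call:
{"name": "servo_tool", "arguments": {
  "steps": [
    {"x":0,"y":0,"z":0,"yaw":0},
    {"x":0,"y":0,"z":0,"yaw":0},
    {"x":0,"y":0,"z":0,"yaw":0},
    {"x":0,"y":0,"z":0,"yaw":0},
    {"x":0,"y":0,"z":0,"yaw":0}
  ],
  "grip": 25,
  "grip_force": 70
}}

```text
time: 17.77
ee_pos: [0.4738, -0.1651, 0.038]
tcp_rot: [179.8, 0.9, -171.0]
wrist_force: [-0.8, -0.1, 6.2]
opening: 0.0387
```

Call:
{"name": "servo_tool", "arguments": {
  "steps": [
    {"x":0,"y":0,"z":20,"yaw":0},
    {"x":0,"y":0,"z":50,"yaw":0},
    {"x":0,"y":0,"z":90,"yaw":0},
    {"x":3,"y":15,"z":120,"yaw":-2},
    {"x":12,"y":55,"z":125,"yaw":-6},
    {"x":22,"y":105,"z":125,"yaw":-10},
    {"x":33,"y":155,"z":125,"yaw":-14},
    {"x":40,"y":190,"z":125,"yaw":-16},
    {"x":43,"y":204,"z":125,"yaw":-16.1},
    {"x":43,"y":204,"z":125,"yaw":-16.1},
    {"x":43,"y":204,"z":125,"yaw":-16.1}
  ]
}}

```text
time: 19.15
ee_pos: [0.5167, 0.0379, 0.1631]
tcp_rot: [179.8, 0.9, 172.9]
wrist_force: [-0.5, -0.4, -1.7]
opening: 0.039
```

Run:
```python
from h import *
o=get_obs();print(o['time'],np.round(o['ee_pos'],4),o['tcp_rot'],o['opening'])
im,d=save('side','side10')
im=cv2.imread('pics/side10.png'); cv2.imwrite('pics/c13.png',cv2.resize(im[80:384,150:400],None,fx=1.95,fy=1.95,interpolation=cv2.INTER_CUBIC))
```

```text
19.15 [0.5167 0.0379 0.1631] [179.82029544   0.92393243 172.90935055] 0.03904611645056839
```

View pics/c13.png

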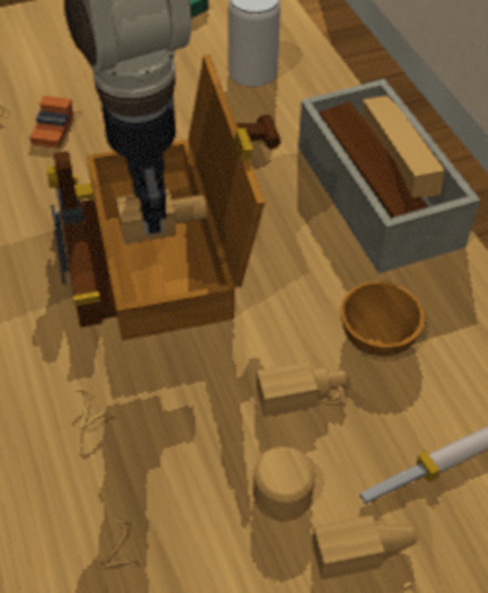

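The blank is held level above the front part of the chest. I'll lower it.

Call:
{"name": "servo_tool", "arguments": {
  "steps": [
    {"x":0,"y":0.5,"z":-40,"yaw":0},
    {"x":0,"y":0.5,"z":-80,"yaw":0},
    {"x":0,"y":0.5,"z":-105,"yaw":0},
    {"x":0,"y":0.5,"z":-113,"yaw":0},
    {"x":0,"y":0.5,"z":-117,"yaw":0},
    {"x":0,"y":0.5,"z":-118,"yaw":0},
    {"x":0,"y":0.5,"z":-118,"yaw":0}
  ]
}}

```text
time: 20.08
ee_pos: [0.5173, 0.0383, 0.0461]
tcp_rot: [179.8, 1.0, 172.9]
wrist_force: [0.7, -2.0, 1.2]
opening: 0.0386
```

Call:
{"name": "servo_tool", "arguments": {
  "steps": [
    {"x":0,"y":0,"z":-1,"yaw":0},
    {"x":0,"y":0,"z":-1,"yaw":0},
    {"x":0,"y":0,"z":-1,"yaw":0}
  ],
  "grip": 52
}}

```text
time: 20.45
ee_pos: [0.5174, 0.0383, 0.0452]
tcp_rot: [179.8, 1.0, 172.9]
wrist_force: [-0.1, -0.1, 0.4]
opening: 0.0521
```

Call:
{"name": "servo_tool", "arguments": {
  "steps": [
    {"x":0,"y":0,"z":20,"yaw":0},
    {"x":0,"y":0,"z":50,"yaw":0},
    {"x":0,"y":0,"z":90,"yaw":0},
    {"x":0,"y":0,"z":120,"yaw":0},
    {"x":-10,"y":-10,"z":150,"yaw":0},
    {"x":-40,"y":-20,"z":180,"yaw":0},
    {"x":-80,"y":-30,"z":180,"yaw":0},
    {"x":-110,"y":-30,"z":180,"yaw":0}
  ],
  "grip": 66
}}

```text
time: 21.45
ee_pos: [0.4063, 0.0079, 0.2257]
tcp_rot: [179.8, 1.1, 172.8]
wrist_force: [-0.5, 0.0, 0.3]
opening: 0.0661
```

Run:
```python
from h import *
o=get_obs();print(o['time'],np.round(o['ee_pos'],4),o['tcp_rot'],o['opening'])
im,d=save('side','side11'); save('top','top11')
im=cv2.imread('pics/side11.png'); a=cv2.resize(im[80:384,150:400],None,fx=1.5,fy=1.5,interpolation=cv2.INTER_CUBIC)
im=cv2.imread('pics/top11.png'); b=cv2.resize(im[100:328,160:400],None,fx=1.7,fy=2,interpolation=cv2.INTER_CUBIC)
cv2.imwrite('pics/c14.png',np.hstack([a,b[:456]]))
for c in [(.611,-.16),(.595,-.354)]: print(c); blank('11',c)
```

```text
21.45 [0.4063 0.0079 0.2257] [179.79719927   1.07915264 172.84648608] 0.06607444945804478
(0.611, -0.16)
top 385 topmean [ 0.6127 -0.1625] pca ang -9.4 rect [ 0.6238 -0.1638] [0.04   0.0953] 82.2
side 843 topmean [ 0.611  -0.1642] pca ang -8.4 rect [ 0.6235 -0.1637] [0.0431 0.0966] 80.8
(0.595, -0.354)
top 416 topmean [ 0.597  -0.3549] pca ang -8.5 rect [ 0.6082 -0.3572] [0.0411 0.0972] 82.2
side 1135 topmean [ 0.5957 -0.3566] pca ang -8.2 rect [ 0.6061 -0.3562] [0.0412 0.0943] 81.4
```

View pics/c14.png

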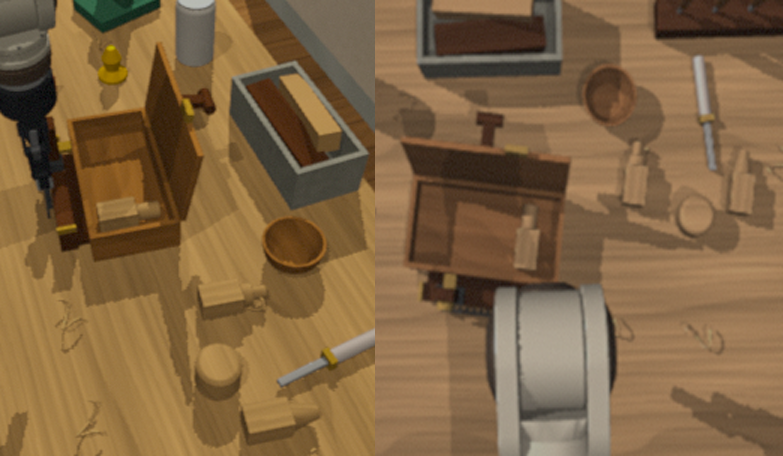

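The plain blank lies flat at the near end of the chest. Next is the stepped/beaded blank at (.611,-.160), unmoved.

Call:
{"name": "servo_tool", "arguments": {
  "steps": [
    {"x":25,"y":-25,"z":0,"yaw":0},
    {"x":65,"y":-60,"z":0,"yaw":0},
    {"x":105,"y":-95,"z":0,"yaw":-0.5},
    {"x":145,"y":-125,"z":-20,"yaw":-1},
    {"x":185,"y":-155,"z":-60,"yaw":-1},
    {"x":204,"y":-168,"z":-100,"yaw":-1},
    {"x":204,"y":-168,"z":-125,"yaw":-1},
    {"x":204,"y":-168,"z":-125,"yaw":-1},
    {"x":204,"y":-168,"z":-125,"yaw":-1}
  ]
}}

```text
time: 22.68
ee_pos: [0.6103, -0.1598, 0.1023]
tcp_rot: [179.8, 1.2, 171.9]
wrist_force: [-0.3, 0.9, -0.3]
opening: 0.066
```

Run:
```python
from h import *
o=get_obs();print(o['time'],np.round(o['ee_pos'],4),o['tcp_rot'],o['opening'])
im,d=save('side','side12')
im=cv2.imread('pics/side12.png'); cv2.imwrite('pics/c15.png',cv2.resize(im[160:384,200:400],None,fx=2.6,fy=2.6,interpolation=cv2.INTER_CUBIC))
```

```text
22.675 [ 0.6103 -0.1598  0.1023] [179.79887439   1.17794536 171.88398043] 0.06599886258181224
```

View pics/c15.png

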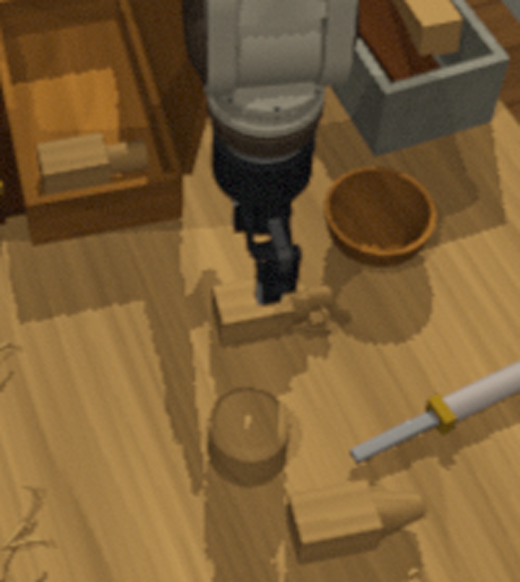

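The fingers straddle the block at crop (275,300), clear of the sanding block and bowl. I'll descend and grip.

Call:
{"name": "servo_tool", "arguments": {
  "steps": [
    {"x":0,"y":-0.5,"z":-25,"yaw":0},
    {"x":0,"y":-0.5,"z":-50,"yaw":0},
    {"x":0,"y":-0.5,"z":-68,"yaw":0},
    {"x":0,"y":-0.5,"z":-69,"yaw":0},
    {"x":0,"y":-0.5,"z":-69,"yaw":0}
  ]
}}

```text
time: 23.35
ee_pos: [0.611, -0.1604, 0.035]
tcp_rot: [179.8, 1.3, 171.9]
wrist_force: [-0.3, 0.6, 0.1]
opening: 0.0658
```

Call:
{"name": "servo_tool", "arguments": {
  "steps": [
    {"x":0,"y":0,"z":-1,"yaw":0},
    {"x":0,"y":0,"z":-1,"yaw":0},
    {"x":0,"y":0,"z":-1,"yaw":0},
    {"x":0,"y":0,"z":-1,"yaw":0},
    {"x":0,"y":0,"z":-1,"yaw":0}
  ],
  "grip": 25,
  "grip_force": 70
}}

```text
time: 23.98
ee_pos: [0.6117, -0.1606, 0.0354]
tcp_rot: [179.8, 1.4, 171.9]
wrist_force: [0.4, 0.3, 5.2]
opening: 0.0387
```

Call:
{"name": "servo_tool", "arguments": {
  "steps": [
    {"x":0,"y":0,"z":20,"yaw":0},
    {"x":0,"y":0,"z":55,"yaw":0},
    {"x":-8,"y":0,"z":95,"yaw":0},
    {"x":-35,"y":8,"z":125,"yaw":0},
    {"x":-65,"y":30,"z":130,"yaw":0},
    {"x":-83,"y":70,"z":130,"yaw":0.5},
    {"x":-86,"y":115,"z":130,"yaw":1},
    {"x":-86,"y":165,"z":130,"yaw":1},
    {"x":-86,"y":215,"z":130,"yaw":1},
    {"x":-86,"y":255,"z":130,"yaw":1},
    {"x":-86,"y":274,"z":130,"yaw":1},
    {"x":-86,"y":274,"z":130,"yaw":1}
  ]
}}

```text
time: 25.48
ee_pos: [0.5258, 0.1141, 0.166]
tcp_rot: [179.8, 1.5, 173.0]
wrist_force: [-0.1, 0.6, -1.1]
opening: 0.0393
```

Run:
```python
from h import *
o=get_obs();print(o['time'],np.round(o['ee_pos'],4),o['tcp_rot'],o['opening'])
im,d=save('side','side13')
im=cv2.imread('pics/side13.png'); cv2.imwrite('pics/c16.png',cv2.resize(im[80:384,150:400],None,fx=1.95,fy=1.95,interpolation=cv2.INTER_CUBIC))
```

```text
25.475 [0.5258 0.1141 0.166 ] [179.82879524   1.47283053 172.98928316] 0.0392611757236432
```

View pics/c16.png

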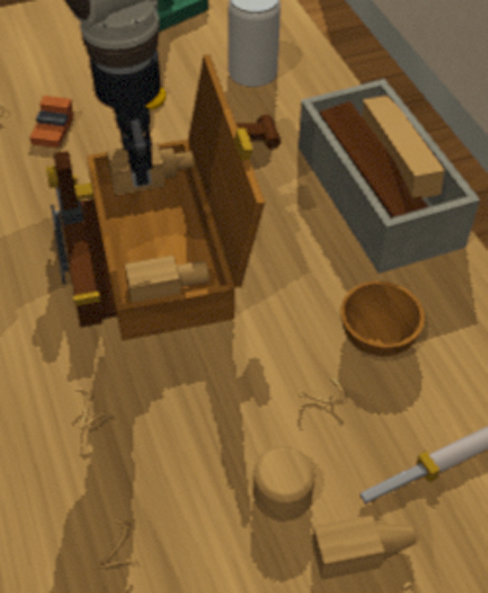

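The second blank is held over the middle of the chest. I'll lower it and release.

Call:
{"name": "servo_tool", "arguments": {
  "steps": [
    {"x":0,"y":0,"z":-40,"yaw":0},
    {"x":0,"y":0,"z":-80,"yaw":0},
    {"x":0,"y":0,"z":-107,"yaw":0},
    {"x":0,"y":0,"z":-116,"yaw":0},
    {"x":0,"y":0,"z":-121,"yaw":0},
    {"x":0,"y":0,"z":-122,"yaw":0},
    {"x":0,"y":0,"z":-122,"yaw":0}
  ]
}}

```text
time: 26.4
ee_pos: [0.5263, 0.1133, 0.0448]
tcp_rot: [179.8, 1.5, 172.9]
wrist_force: [-0.9, 0.3, -0.7]
opening: 0.0386
```

Call:
{"name": "servo_tool", "arguments": {
  "steps": [
    {"x":0,"y":0,"z":-1,"yaw":0},
    {"x":0,"y":0,"z":-1,"yaw":0},
    {"x":0,"y":0,"z":-1,"yaw":0}
  ],
  "grip": 52
}}

```text
time: 26.78
ee_pos: [0.5264, 0.1133, 0.044]
tcp_rot: [179.8, 1.6, 172.9]
wrist_force: [1.0, -1.3, -0.0]
opening: 0.0521
```

Call:
{"name": "servo_tool", "arguments": {
  "steps": [
    {"x":0,"y":0,"z":20,"yaw":0},
    {"x":0,"y":0,"z":50,"yaw":0},
    {"x":0,"y":0,"z":90,"yaw":0},
    {"x":0,"y":-10,"z":130,"yaw":0},
    {"x":0,"y":-50,"z":150,"yaw":0},
    {"x":-10,"y":-100,"z":160,"yaw":0},
    {"x":-10,"y":-150,"z":160,"yaw":0},
    {"x":-10,"y":-200,"z":160,"yaw":0},
    {"x":0,"y":-250,"z":160,"yaw":0},
    {"x":0,"y":-300,"z":160,"yaw":0}
  ],
  "grip": 62
}}

```text
time: 28.02
ee_pos: [0.5266, -0.1883, 0.204]
tcp_rot: [179.8, 1.6, 172.9]
wrist_force: [0.4, 0.2, -0.6]
opening: 0.0621
```

Run:
```python
from h import *
o=get_obs();print(o['time'],np.round(o['ee_pos'],4),o['tcp_rot'],o['opening'])
im,d=save('side','side14'); save('top','top14')
im=cv2.imread('pics/side14.png'); a=cv2.resize(im[80:384,150:400],None,fx=1.5,fy=1.5,interpolation=cv2.INTER_CUBIC)
im=cv2.imread('pics/top14.png'); b=cv2.resize(im[100:328,160:400],None,fx=1.7,fy=2,interpolation=cv2.INTER_CUBIC)
cv2.imwrite('pics/c17.png',np.hstack([a,b[:456]]))
for c in [(.595,-.354)]: print(c); blank('14',c)
```

```text
28.025 [ 0.5266 -0.1883  0.204 ] [179.81217286   1.57883245 172.93903785] 0.06213701807183196
(0.595, -0.354)
top few
side 1136 topmean [ 0.5958 -0.3566] pca ang -8.4 rect [ 0.6067 -0.3565] [0.0411 0.0958] 80.8
```

View pics/c17.png

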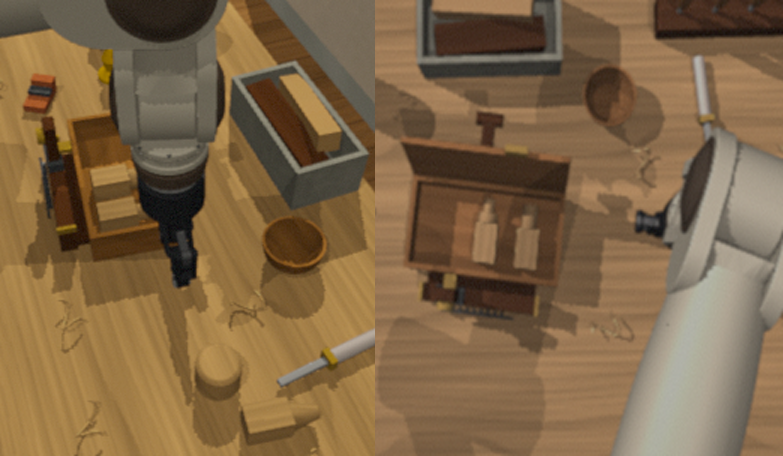

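Both blanks lie flat inside and the cone blank hasn't moved. I'll go to it.

Call:
{"name": "servo_tool", "arguments": {
  "steps": [
    {"x":12,"y":-30,"z":0,"yaw":-0.5},
    {"x":28,"y":-70,"z":0,"yaw":-1},
    {"x":45,"y":-110,"z":0,"yaw":-1.9},
    {"x":62,"y":-150,"z":-10,"yaw":-1.9},
    {"x":68,"y":-166,"z":-50,"yaw":-1.9},
    {"x":68,"y":-166,"z":-90,"yaw":-1.9},
    {"x":68,"y":-166,"z":-104,"yaw":-1.9},
    {"x":68,"y":-166,"z":-104,"yaw":-1.9},
    {"x":68,"y":-166,"z":-104,"yaw":-1.9}
  ]
}}

```text
time: 29.25
ee_pos: [0.5949, -0.3566, 0.1019]
tcp_rot: [179.9, 1.7, 170.8]
wrist_force: [-0.0, -0.9, 0.2]
opening: 0.0622
```

Run:
```python
from h import *
o=get_obs();print(o['time'],np.round(o['ee_pos'],4),o['tcp_rot'],o['opening'])
im,d=save('side','side15')
im=cv2.imread('pics/side15.png'); cv2.imwrite('pics/c18.png',cv2.resize(im[160:384,200:400],None,fx=2.6,fy=2.6,interpolation=cv2.INTER_CUBIC))
```

```text
29.25 [ 0.5949 -0.3566  0.1019] [179.92370098   1.68448084 170.82697748] 0.062205161562599635
```

View pics/c18.png

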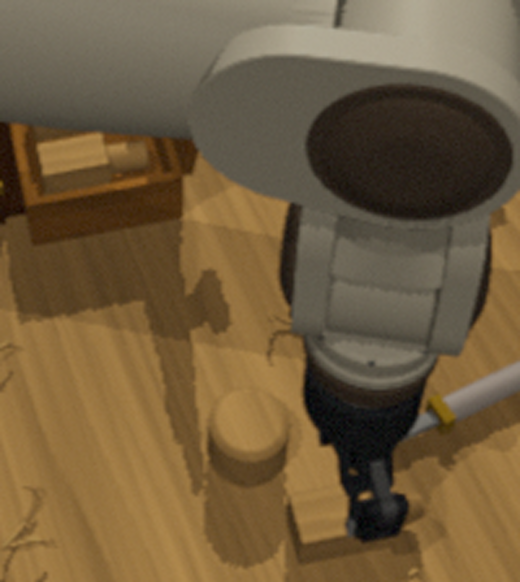

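Call:
{"name": "servo_tool", "arguments": {
  "steps": [
    {"x":-1,"y":1.5,"z":-25,"yaw":0},
    {"x":-1,"y":1.5,"z":-50,"yaw":0},
    {"x":-1,"y":1.5,"z":-67,"yaw":0},
    {"x":-1,"y":1.5,"z":-69,"yaw":0},
    {"x":-1,"y":1.5,"z":-69,"yaw":0}
  ]
}}

```text
time: 29.92
ee_pos: [0.5943, -0.3554, 0.034]
tcp_rot: [180.0, 1.8, 170.8]
wrist_force: [0.6, -0.5, -0.0]
opening: 0.0613
```

Call:
{"name": "servo_tool", "arguments": {
  "steps": [
    {"x":0,"y":0,"z":-1,"yaw":0},
    {"x":0,"y":0,"z":-1,"yaw":0},
    {"x":0,"y":0,"z":-1,"yaw":0},
    {"x":0,"y":0,"z":-1,"yaw":0},
    {"x":0,"y":0,"z":-1,"yaw":0}
  ],
  "grip": 25,
  "grip_force": 70
}}

```text
time: 30.55
ee_pos: [0.595, -0.3558, 0.0346]
tcp_rot: [-180.0, 1.9, 170.8]
wrist_force: [-0.2, 0.2, 5.8]
opening: 0.0389
```

Call:
{"name": "servo_tool", "arguments": {
  "steps": [
    {"x":0,"y":0,"z":20,"yaw":0},
    {"x":0,"y":0,"z":55,"yaw":0},
    {"x":0,"y":5,"z":95,"yaw":0},
    {"x":-8,"y":30,"z":125,"yaw":0},
    {"x":-20,"y":70,"z":133,"yaw":0},
    {"x":-35,"y":120,"z":133,"yaw":0.5},
    {"x":-50,"y":170,"z":133,"yaw":1},
    {"x":-65,"y":220,"z":133,"yaw":1.5},
    {"x":-75,"y":270,"z":133,"yaw":2},
    {"x":-80,"y":310,"z":133,"yaw":2},
    {"x":-80,"y":330,"z":133,"yaw":2}
  ]
}}

```text
time: 31.92
ee_pos: [0.5146, -0.024, 0.1692]
tcp_rot: [180.0, 2.0, 172.9]
wrist_force: [0.4, -0.5, -1.0]
opening: 0.0387
```

Call:
{"name": "servo_tool", "arguments": {
  "steps": [
    {"x":3,"y":30,"z":0,"yaw":0},
    {"x":8,"y":80,"z":0,"yaw":0},
    {"x":14,"y":130,"z":0,"yaw":0},
    {"x":18,"y":180,"z":0,"yaw":0},
    {"x":20,"y":208,"z":0,"yaw":0},
    {"x":20,"y":215,"z":0,"yaw":0},
    {"x":20,"y":215,"z":0,"yaw":0}
  ]
}}

```text
time: 32.8
ee_pos: [0.5345, 0.1909, 0.1698]
tcp_rot: [180.0, 2.0, 173.0]
wrist_force: [0.3, 0.2, -1.8]
opening: 0.039
```

Run:
```python
from h import *
o=get_obs();print(o['time'],np.round(o['ee_pos'],4),o['tcp_rot'],o['opening'])
im,d=save('side','side16')
im=cv2.imread('pics/side16.png'); cv2.imwrite('pics/c19.png',cv2.resize(im[40:344,150:400],None,fx=1.95,fy=1.95,interpolation=cv2.INTER_CUBIC))
```

```text
32.8 [0.5345 0.1909 0.1698] [179.98852      1.9946672  172.95155468] 0.03898933311128631
```

View pics/c19.png

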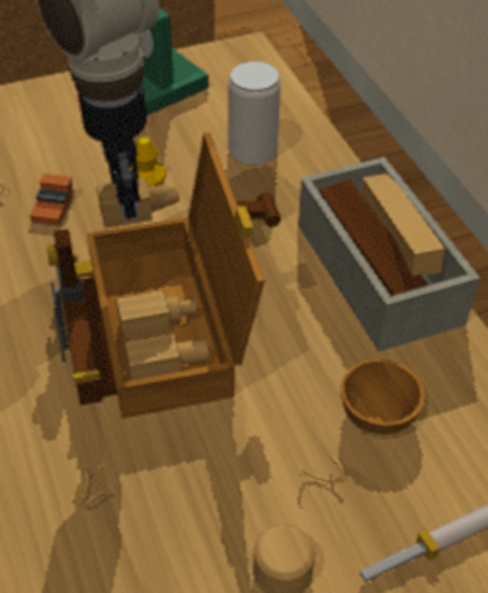

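The third blank is held above the far slot. I'll lower it.

Call:
{"name": "servo_tool", "arguments": {
  "steps": [
    {"x":0,"y":-2.5,"z":-40,"yaw":0},
    {"x":0,"y":-2.5,"z":-80,"yaw":0},
    {"x":0,"y":-2.5,"z":-107,"yaw":0},
    {"x":0,"y":-2.5,"z":-119,"yaw":0},
    {"x":0,"y":-2.5,"z":-125,"yaw":0},
    {"x":0,"y":-2.5,"z":-127,"yaw":0},
    {"x":0,"y":-2.5,"z":-127,"yaw":0}
  ]
}}

```text
time: 33.72
ee_pos: [0.5351, 0.188, 0.0436]
tcp_rot: [180.0, 2.1, 172.9]
wrist_force: [-0.4, 0.6, -0.4]
opening: 0.039
```

Call:
{"name": "servo_tool", "arguments": {
  "steps": [
    {"x":0,"y":0,"z":0,"yaw":0},
    {"x":0,"y":0,"z":0,"yaw":0},
    {"x":0,"y":0,"z":0,"yaw":0}
  ],
  "grip": 52
}}

```text
time: 34.1
ee_pos: [0.5352, 0.188, 0.0439]
tcp_rot: [179.9, 2.1, 172.9]
wrist_force: [-0.4, -0.0, -0.3]
opening: 0.0519
```

Call:
{"name": "servo_tool", "arguments": {
  "steps": [
    {"x":0,"y":0,"z":20,"yaw":0},
    {"x":0,"y":0,"z":50,"yaw":0},
    {"x":0,"y":0,"z":90,"yaw":0},
    {"x":0,"y":10,"z":140,"yaw":0},
    {"x":0,"y":50,"z":180,"yaw":0},
    {"x":0,"y":100,"z":220,"yaw":0},
    {"x":0,"y":130,"z":240,"yaw":0}
  ],
  "grip": 64
}}

```text
time: 34.98
ee_pos: [0.5351, 0.32, 0.2862]
tcp_rot: [179.8, 2.2, 172.9]
wrist_force: [0.2, -0.9, -0.2]
opening: 0.0639
```

Run:
```python
from h import *
o=get_obs();print(o['time'],np.round(o['ee_pos'],4),o['tcp_rot'],o['opening'])
im,d=save('side','side17'); save('top','top17')
im=cv2.imread('pics/side17.png'); a=cv2.resize(im[80:308,150:400],None,fx=1.5,fy=2,interpolation=cv2.INTER_CUBIC)
im=cv2.imread('pics/top17.png'); b=cv2.resize(im[100:328,160:400],None,fx=1.7,fy=2,interpolation=cv2.INTER_CUBIC)
cv2.imwrite('pics/c20.png',np.hstack([a,b[:456]]))
w=cloud('side',d)
m=(w[...,0]>.66)&(w[...,0]<.75)&(w[...,1]>.05)&(w[...,1]<.14)&(w[...,2]>.14)&(w[...,2]<.21)
print(m.sum(),np.median(w[m],0),w[m].min(0),w[m].max(0)); v,u=np.where(m); print(u.min(),u.max(),v.min(),v.max())
```

```text
34.975 [0.5351 0.32   0.2862] [179.84650077   2.19799684 172.94998063] 0.06391298929657539
203 [0.67897515 0.08792303 0.18316859] [0.66018145 0.07012645 0.16668055] [0.69638798 0.11632297 0.18787074]
276 293 139 156
```

View pics/c20.png

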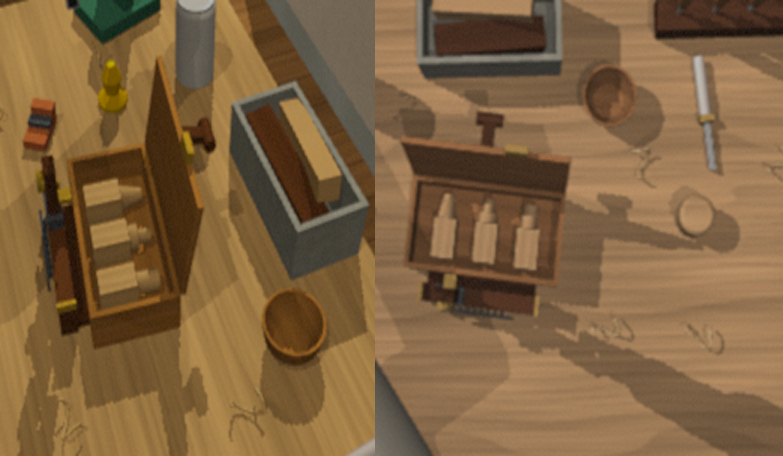

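All three blanks lie flat and apart in the chest, and none are left on the bench. Now I'll go back to the lid handle behind the chest.

Call:
{"name": "servo_tool", "arguments": {
  "steps": [
    {"x":20,"y":-25,"z":15,"yaw":0},
    {"x":50,"y":-65,"z":20,"yaw":0},
    {"x":80,"y":-110,"z":20,"yaw":0},
    {"x":115,"y":-160,"z":20,"yaw":0},
    {"x":145,"y":-205,"z":20,"yaw":0},
    {"x":154,"y":-226,"z":15,"yaw":0},
    {"x":154,"y":-226,"z":0,"yaw":0},
    {"x":154,"y":-226,"z":-40,"yaw":0},
    {"x":154,"y":-226,"z":-40,"yaw":0},
    {"x":154,"y":-226,"z":-40,"yaw":0}
  ]
}}

```text
time: 36.33
ee_pos: [0.6891, 0.0952, 0.2475]
tcp_rot: [179.8, 2.3, 173.1]
wrist_force: [0.0, 0.2, 0.2]
opening: 0.0641
```

Run:
```python
from h import *
o=get_obs();print(o['time'],np.round(o['ee_pos'],4),o['tcp_rot'],o['opening'])
im,d=save('side','side18')
im=cv2.imread('pics/side18.png'); cv2.imwrite('pics/c21.png',cv2.resize(im[60:240,180:380],None,fx=3,fy=3,interpolation=cv2.INTER_CUBIC))
```

```text
36.325 [0.6891 0.0952 0.2475] [179.79152027   2.28362344 173.08369771] 0.06412474803779515
```

View pics/c21.png

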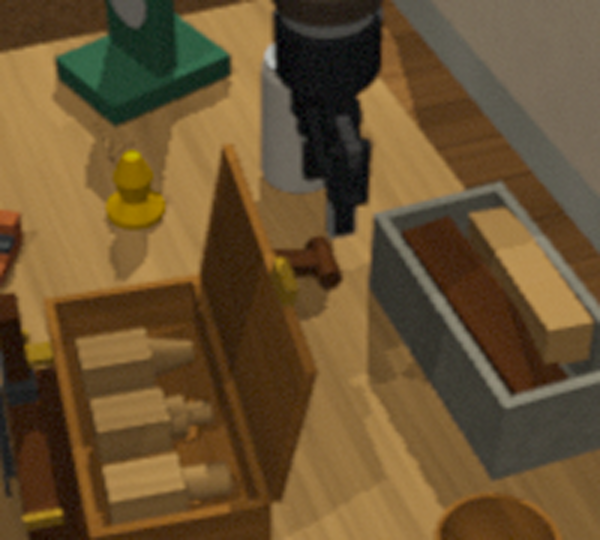

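Call:
{"name": "servo_tool", "arguments": {
  "steps": [
    {"x":0,"y":-1,"z":-20,"yaw":0},
    {"x":0,"y":-1,"z":-45,"yaw":0},
    {"x":0,"y":-1,"z":-62,"yaw":0},
    {"x":0,"y":-1,"z":-68,"yaw":0},
    {"x":0,"y":-1,"z":-68,"yaw":0}
  ]
}}

```text
time: 37.0
ee_pos: [0.6899, 0.0944, 0.1814]
tcp_rot: [179.8, 2.4, 173.1]
wrist_force: [0.2, 1.3, -0.2]
opening: 0.0637
```

Call:
{"name": "servo_tool", "arguments": {
  "steps": [
    {"x":0,"y":0,"z":0,"yaw":0},
    {"x":0,"y":0,"z":0,"yaw":0},
    {"x":0,"y":0,"z":0,"yaw":0},
    {"x":0,"y":0,"z":0,"yaw":0}
  ],
  "grip": 25,
  "grip_force": 40
}}

```text
time: 37.5
ee_pos: [0.6903, 0.0939, 0.1833]
tcp_rot: [179.8, 2.6, 173.1]
wrist_force: [-1.1, -2.2, 6.3]
opening: 0.0432
```

Run:
```python
from h import *
o=get_obs();print(o['time'],np.round(o['ee_pos'],4),o['tcp_rot'],o['opening'],o['wrist_force'])
im,d=save('side','side19')
im=cv2.imread('pics/side19.png'); cv2.imwrite('pics/c22.png',cv2.resize(im[60:240,180:380],None,fx=3,fy=3,interpolation=cv2.INTER_CUBIC))
```

```text
37.5 [0.6903 0.0939 0.1833] [179.7662887    2.58337714 173.06965553] 0.043163109769677584 [-1.06318911 -2.15246911  6.31609257]
```

View pics/c22.png

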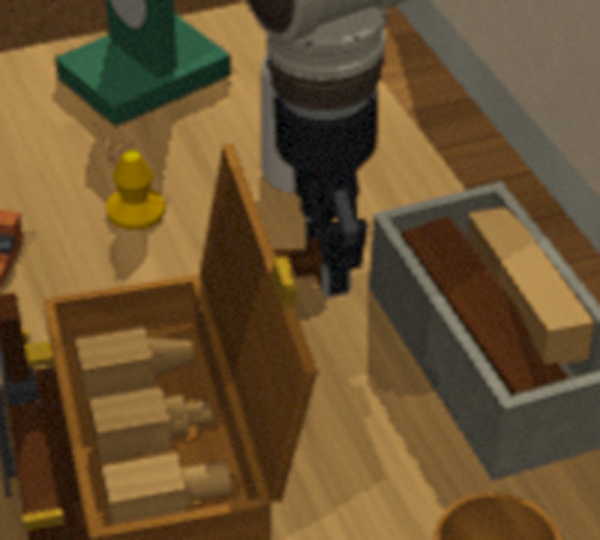

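The handle is gripped, with the opening at 43.2 mm. I'll swing the lid back along the arc.

Call:
{"name": "servo_tool", "arguments": {
  "steps": [
    {"x":-5,"y":0.6,"z":3,"yaw":0},
    {"x":-10,"y":1.2,"z":6,"yaw":0},
    {"x":-20.5,"y":2.6,"z":11.5,"yaw":0},
    {"x":-31.5,"y":3.9,"z":15.5,"yaw":0},
    {"x":-43,"y":5.3,"z":19,"yaw":0},
    {"x":-54.5,"y":6.8,"z":21.5,"yaw":0},
    {"x":-66.5,"y":8.2,"z":22.5,"yaw":0},
    {"x":-78,"y":9.7,"z":23,"yaw":0},
    {"x":-90,"y":11.2,"z":22,"yaw":0},
    {"x":-101.5,"y":12.6,"z":20.5,"yaw":0},
    {"x":-113,"y":14.1,"z":17.5,"yaw":0},
    {"x":-113,"y":14.1,"z":17.5,"yaw":0}
  ]
}}

```text
time: 39.05
ee_pos: [0.5762, 0.1083, 0.2021]
tcp_rot: [179.7, 2.7, 173.1]
wrist_force: [-0.6, 0.6, 8.2]
opening: 0.0433
```

Call:
{"name": "servo_tool", "arguments": {
  "steps": [
    {"x":-11.5,"y":1.4,"z":-4.5,"yaw":0},
    {"x":-22.5,"y":2.7,"z":-9.5,"yaw":0},
    {"x":-33,"y":4,"z":-15.5,"yaw":0},
    {"x":-43,"y":5.2,"z":-22.5,"yaw":0},
    {"x":-52.5,"y":6.4,"z":-30,"yaw":0},
    {"x":-61,"y":7.4,"z":-38.5,"yaw":0},
    {"x":-69,"y":8.4,"z":-47.5,"yaw":0},
    {"x":-76,"y":9.3,"z":-57.5,"yaw":0},
    {"x":-76,"y":9.3,"z":-57.5,"yaw":0}
  ]
}}

```text
time: 40.17
ee_pos: [0.4975, 0.1183, 0.1442]
tcp_rot: [179.7, 2.4, 173.1]
wrist_force: [-8.9, 3.9, 7.7]
opening: 0.043
```

Call:
{"name": "servo_tool", "arguments": {
  "steps": [
    {"x":-1,"y":0.3,"z":-6,"yaw":0},
    {"x":-4,"y":0.7,"z":-12,"yaw":0},
    {"x":-6,"y":1,"z":-17,"yaw":0},
    {"x":-8,"y":1.2,"z":-21,"yaw":0},
    {"x":-8,"y":1.2,"z":-22,"yaw":0}
  ]
}}

```text
time: 40.8
ee_pos: [0.4864, 0.1198, 0.1217]
tcp_rot: [179.7, 2.1, 173.2]
wrist_force: [-15.4, 1.0, 10.3]
opening: 0.0431
```

Run:
```python
from h import *
o=get_obs();print(o['time'],np.round(o['ee_pos'],4),o['tcp_rot'],o['opening'],o['wrist_force'])
im,d=save('side','side20')
im=cv2.imread('pics/side20.png'); cv2.imwrite('pics/c23.png',cv2.resize(im[90:260,130:300],None,fx=3.5,fy=3.5,interpolation=cv2.INTER_CUBIC))
```

```text
40.8 [0.4864 0.1198 0.1217] [179.66610087   2.12592061 173.19522529] 0.043076671437617835 [-15.36015521   1.0050373   10.31176605]
```

View pics/c23.png

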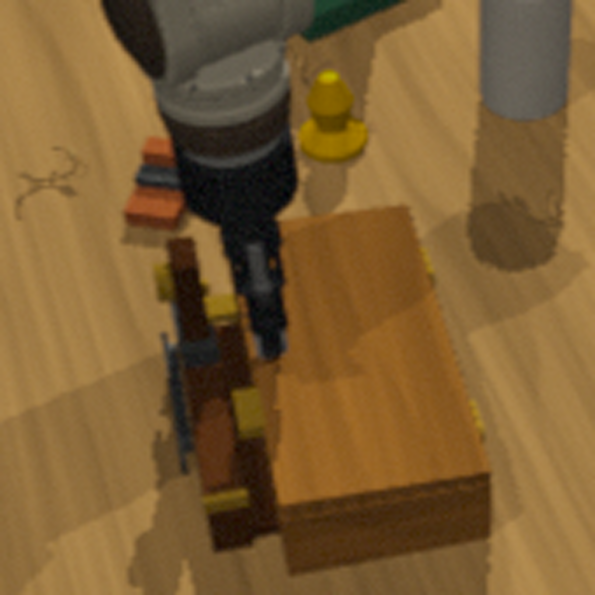

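The lid looks shut, or within a millimetre or two. I'll relieve the sideways load and release gently.

Call:
{"name": "servo_tool", "arguments": {
  "steps": [
    {"x":-1,"y":0,"z":-1.5,"yaw":0},
    {"x":-1,"y":0,"z":-2.5,"yaw":0},
    {"x":-1,"y":0,"z":-2.5,"yaw":0}
  ]
}}

```text
time: 41.22
ee_pos: [0.4849, 0.12, 0.1191]
tcp_rot: [179.7, 2.1, 173.2]
wrist_force: [-0.9, 1.9, 3.1]
opening: 0.0432
```

Call:
{"name": "servo_tool", "arguments": {
  "steps": [
    {"x":0,"y":0,"z":0,"yaw":0},
    {"x":0,"y":0,"z":0,"yaw":0},
    {"x":0,"y":0,"z":0,"yaw":0}
  ],
  "grip": 64
}}

```text
time: 41.6
ee_pos: [0.4847, 0.1199, 0.1188]
tcp_rot: [179.7, 2.0, 173.2]
wrist_force: [-0.2, -0.3, -0.1]
opening: 0.064
```

Call:
{"name": "servo_tool", "arguments": {
  "steps": [
    {"x":0,"y":0,"z":20,"yaw":0},
    {"x":0,"y":0,"z":50,"yaw":0},
    {"x":0,"y":0,"z":90,"yaw":0},
    {"x":-10,"y":20,"z":115,"yaw":-9},
    {"x":-20,"y":50,"z":115,"yaw":-18},
    {"x":-30,"y":80,"z":115,"yaw":-27},
    {"x":-40,"y":110,"z":115,"yaw":-36},
    {"x":-50,"y":130,"z":115,"yaw":-45},
    {"x":-55,"y":150,"z":115,"yaw":-54},
    {"x":-60,"y":160,"z":115,"yaw":-63},
    {"x":-65,"y":160,"z":115,"yaw":-72},
    {"x":-70,"y":160,"z":115,"yaw":-81}
  ]
}}

```text
time: 43.1
ee_pos: [0.4144, 0.28, 0.2336]
tcp_rot: [179.7, 2.1, 91.9]
wrist_force: [-0.3, 0.0, 0.0]
opening: 0.0639
```

Run:
```python
from h import *
np.set_printoptions(precision=4,suppress=True)
o=get_obs();print(o['time'],np.round(o['ee_pos'],4),o['tcp_rot'],o['opening'],o['wrist_force'])
for n in('side','top'):
    im,d=save(n,n+'21'); w=cloud(n,d).reshape(-1,3)
    w0=cloud(n,np.load(f'pics/{n}5.npy')).reshape(-1,3)
    for W in(w0,w):
        a=np.radians(-7.1); X=(W[:,0]-.541)*np.cos(a)+(W[:,1]-.112)*np.sin(a); Y=-(W[:,0]-.541)*np.sin(a)+(W[:,1]-.112)*np.cos(a)
        m=(X>-.05)&(X<.05)&(Y<-.03)&(Y>-.12); A=np.c_[X[m],np.ones(m.sum())]; print(n,'lid z slope',np.linalg.lstsq(A,W[m,2],rcond=None)[0])
        m=(W[:,2]>.129)&(W[:,2]<.145)&(abs(X+.105)<.03)&(Y>.02)&(Y<.08)
        print('grip top X,Y',m.sum(),X[m].mean(),Y[m].mean())
im=cv2.imread('pics/side21.png'); a=cv2.resize(im[110:260,130:280],None,fx=2.6,fy=2.6,interpolation=cv2.INTER_CUBIC)
im=cv2.imread('pics/top21.png'); b=cv2.resize(im[150:300,150:300],None,fx=2.6,fy=2.6,interpolation=cv2.INTER_CUBIC)
cv2.imwrite('pics/c24.png',np.hstack([a,b]))
```

```text
43.1 [0.4144 0.28   0.2336] [179.6884   2.0656  91.9338] 0.06385279228124559 [-0.3267  0.0395  0.0307]
side lid z slope [-0.0014  0.0723]
grip top X,Y 98 -0.10483713759040973 0.04629623267754679
side lid z slope [-0.0023  0.0722]
grip top X,Y 98 -0.10479427683088986 0.04678730682329861
top lid z slope [0.0009 0.0706]
grip top X,Y 84 -0.10426815990903858 0.04940630615183938
top lid z slope [-0.004   0.0708]
grip top X,Y 84 -0.1041805730758571 0.04952389664332087
```

View pics/c24.png

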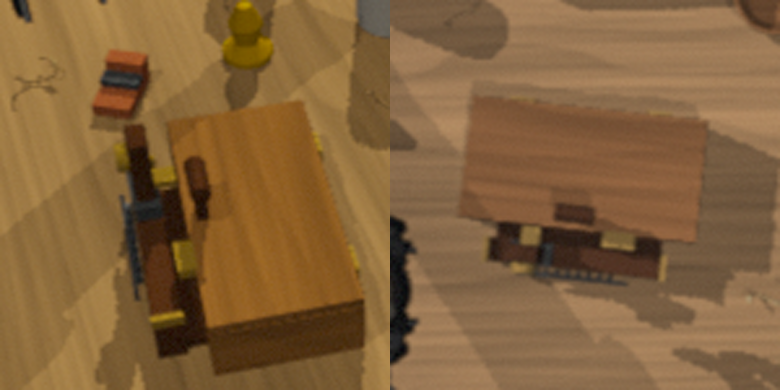

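The lid lies flat again: its height profile matches the first shut reading, and the bolt hasn't moved. I'll go back over the bolt grip.

Call:
{"name": "servo_tool", "arguments": {
  "steps": [
    {"x":10,"y":-30,"z":0,"yaw":-4},
    {"x":20,"y":-70,"z":0,"yaw":-9},
    {"x":29.5,"y":-106,"z":-10,"yaw":-9},
    {"x":29.5,"y":-106,"z":-30,"yaw":-9},
    {"x":29.5,"y":-106,"z":-50,"yaw":-9},
    {"x":29.5,"y":-106,"z":-50,"yaw":-9},
    {"x":29.5,"y":-106,"z":-50,"yaw":-9}
  ],
  "grip": 50,
  "grip_force": 50
}}

```text
time: 44.08
ee_pos: [0.4441, 0.174, 0.1845]
tcp_rot: [179.7, 2.0, 83.2]
wrist_force: [-0.1, 0.0, 0.6]
opening: 0.0504
```

Run:
```python
from h import *
o=get_obs();print(o['time'],np.round(o['ee_pos'],4),o['tcp_rot'],o['opening'])
im,d=save('side','side22')
im=cv2.imread('pics/side22.png'); cv2.imwrite('pics/c25.png',cv2.resize(im[90:260,130:300],None,fx=3.5,fy=3.5,interpolation=cv2.INTER_CUBIC))
```

```text
44.075 [0.4441 0.174  0.1845] [179.65245367   2.04173138  83.21647766] 0.05035947823053677
```

View pics/c25.png

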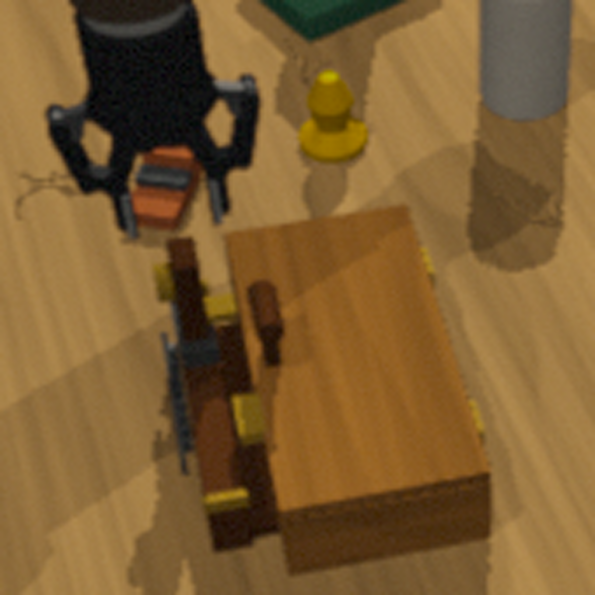

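Call:
{"name": "servo_tool", "arguments": {
  "steps": [
    {"x":0,"y":0,"z":-20,"yaw":0},
    {"x":0,"y":0,"z":-45,"yaw":0},
    {"x":0,"y":0,"z":-62,"yaw":0},
    {"x":0,"y":0,"z":-68,"yaw":0},
    {"x":0,"y":0,"z":-68,"yaw":0}
  ]
}}

```text
time: 44.75
ee_pos: [0.4443, 0.1742, 0.117]
tcp_rot: [179.6, 2.0, 83.2]
wrist_force: [-0.1, 1.2, 0.2]
opening: 0.0501
```

Call:
{"name": "servo_tool", "arguments": {
  "steps": [
    {"x":0,"y":0,"z":-1,"yaw":0},
    {"x":0,"y":0,"z":-1,"yaw":0},
    {"x":0,"y":0,"z":-1,"yaw":0},
    {"x":0,"y":0,"z":-1,"yaw":0},
    {"x":0,"y":0,"z":-1,"yaw":0}
  ],
  "grip": 10,
  "grip_force": 50
}}

```text
time: 45.38
ee_pos: [0.4439, 0.1744, 0.1172]
tcp_rot: [179.7, 2.0, 83.2]
wrist_force: [-2.7, 1.0, 7.9]
opening: 0.0218
```

Same squeezed opening as before, 21.8 mm. I'll try a short slide, then the rest.

Call:
{"name": "servo_tool", "arguments": {
  "steps": [
    {"x":-0.2,"y":-2,"z":0,"yaw":0},
    {"x":-0.6,"y":-5,"z":0,"yaw":0},
    {"x":-0.6,"y":-5,"z":0,"yaw":0}
  ]
}}

```text
time: 45.75
ee_pos: [0.4432, 0.1691, 0.1173]
tcp_rot: [179.7, 2.0, 83.2]
wrist_force: [0.2, -0.4, -0.4]
opening: 0.0221
```

Call:
{"name": "servo_tool", "arguments": {
  "steps": [
    {"x":-1.2,"y":-10,"z":0,"yaw":0},
    {"x":-2.5,"y":-20,"z":0,"yaw":0},
    {"x":-3.7,"y":-30,"z":0,"yaw":0},
    {"x":-5,"y":-40,"z":0,"yaw":0},
    {"x":-6.2,"y":-50,"z":0,"yaw":0},
    {"x":-7.5,"y":-60,"z":0,"yaw":0},
    {"x":-8.7,"y":-70,"z":0,"yaw":0},
    {"x":-10,"y":-80,"z":0,"yaw":0},
    {"x":-10.7,"y":-86,"z":0,"yaw":0},
    {"x":-10.7,"y":-86,"z":0,"yaw":0}
  ]
}}

```text
time: 47.0
ee_pos: [0.4322, 0.0824, 0.1172]
tcp_rot: [179.7, 2.0, 83.1]
wrist_force: [-2.9, -1.0, 1.4]
opening: 0.022
```

Call:
{"name": "servo_tool", "arguments": {
  "steps": [
    {"x":-0.4,"y":-3,"z":0,"yaw":0},
    {"x":-0.8,"y":-6,"z":0,"yaw":0},
    {"x":-1.1,"y":-9,"z":0,"yaw":0},
    {"x":-1.2,"y":-10.5,"z":0,"yaw":0},
    {"x":-1.2,"y":-10.5,"z":0,"yaw":0},
    {"x":-1.2,"y":-10.5,"z":0,"yaw":0}
  ]
}}

```text
time: 47.75
ee_pos: [0.4313, 0.0747, 0.1173]
tcp_rot: [179.7, 1.6, 83.3]
wrist_force: [-1.6, 22.5, -1.8]
opening: 0.0216
```

Run:
```python
from h import *
o=get_obs();print(o['time'],np.round(o['ee_pos'],4),o['tcp_rot'],o['opening'],o['wrist_force'])
im,d=save('side','side23')
im=cv2.imread('pics/side23.png'); cv2.imwrite('pics/c26.png',cv2.resize(im[90:260,130:300],None,fx=3.5,fy=3.5,interpolation=cv2.INTER_CUBIC))
```

```text
47.75 [0.4313 0.0747 0.1173] [179.72291908   1.63166348  83.29153159] 0.02161348135186709 [-1.59205506 22.48729911 -1.83642131]
```

View pics/c26.png

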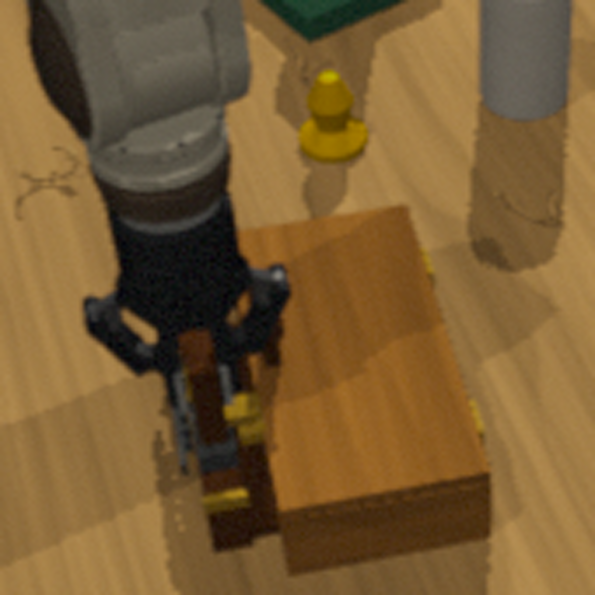

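The barred-end stop pushes back with 22.5 N and the tongue at (245,415) lies over the lip. I'll keep a light bias and release.

Call:
{"name": "servo_tool", "arguments": {
  "steps": [
    {"x":0,"y":-1,"z":0,"yaw":0},
    {"x":0,"y":-1,"z":0,"yaw":0},
    {"x":0,"y":-1,"z":0,"yaw":0},
    {"x":0,"y":-1,"z":0,"yaw":0}
  ],
  "grip": 50
}}

```text
time: 48.3
ee_pos: [0.4317, 0.0736, 0.1176]
tcp_rot: [179.7, 1.6, 83.3]
wrist_force: [0.0, -0.2, 0.1]
opening: 0.0502
```

Call:
{"name": "servo_tool", "arguments": {
  "steps": [
    {"x":0,"y":0,"z":20,"yaw":0},
    {"x":0,"y":0,"z":50,"yaw":0},
    {"x":0,"y":0,"z":90,"yaw":0},
    {"x":-10,"y":20,"z":130,"yaw":0},
    {"x":-30,"y":60,"z":150,"yaw":0},
    {"x":-50,"y":110,"z":150,"yaw":0},
    {"x":-70,"y":160,"z":150,"yaw":0},
    {"x":-90,"y":210,"z":150,"yaw":0},
    {"x":-100,"y":250,"z":150,"yaw":0}
  ]
}}

```text
time: 49.42
ee_pos: [0.3309, 0.3254, 0.2679]
tcp_rot: [179.6, 1.6, 83.3]
wrist_force: [1.1, -0.4, -0.1]
opening: 0.0503
```

Run:
```python
from h import *
np.set_printoptions(precision=4,suppress=True)
o=get_obs();print(o['time'],np.round(o['ee_pos'],4),o['opening'],o['wrist_force'])
a=np.radians(-7.1)
for n in('side','top'):
    im,d=save(n,n+'24')
    for t in('0','24'):
        W=cloud(n,np.load(f'pics/{n}{t}.npy')).reshape(-1,3)
        X=(W[:,0]-.541)*np.cos(a)+(W[:,1]-.112)*np.sin(a); Y=-(W[:,0]-.541)*np.sin(a)+(W[:,1]-.112)*np.cos(a)
        m=(W[:,2]>.129)&(W[:,2]<.145)&(abs(X+.105)<.03)&(Y>-.09)&(Y<.09); print(n,t,'grip X,Y',m.sum(),X[m].mean(),Y[m].mean(),X[m].min())
        m=(W[:,2]>.1)&(W[:,2]<.122)&(abs(Y+.05)<.03)&(X<-.116)&(X>-.15); print('  button',m.sum(),X[m].min() if m.any() else '')
im=cv2.imread('pics/side24.png'); A=cv2.resize(im[110:260,130:280],None,fx=2.6,fy=2.6,interpolation=cv2.INTER_CUBIC)
im=cv2.imread('pics/top24.png'); b=cv2.resize(im[150:300,150:300],None,fx=2.6,fy=2.6,interpolation=cv2.INTER_CUBIC)
cv2.imwrite('pics/c27.png',np.hstack([A,b]))
```

```text
49.425 [0.3309 0.3254 0.2679] 0.05027142537275906 [ 1.0714 -0.3842 -0.0674]
side 0 grip X,Y 112 -0.10492038451482243 -0.05284298550594112 -0.11483989516248466
  button 29 -0.12690665046939226
side 24 grip X,Y 111 -0.10519575424090695 -0.052925477140799856 -0.12487813078218327
  button 30 -0.12707733847633024
top 0 grip X,Y 83 -0.10423524768948186 -0.050005109606725266 -0.11408961327369142
  button 20 -0.12626489402723703
top 24 grip X,Y 84 -0.10421124719870553 -0.049988365698460546 -0.11411443912131947
  button 18 -0.12638540855277974
```

View pics/c27.png

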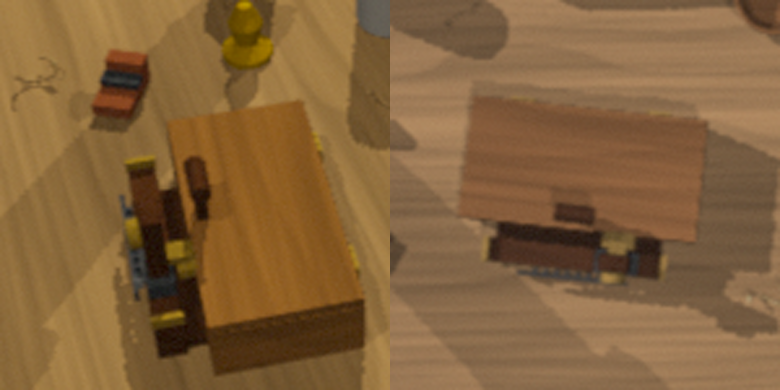

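View pics/top24.png

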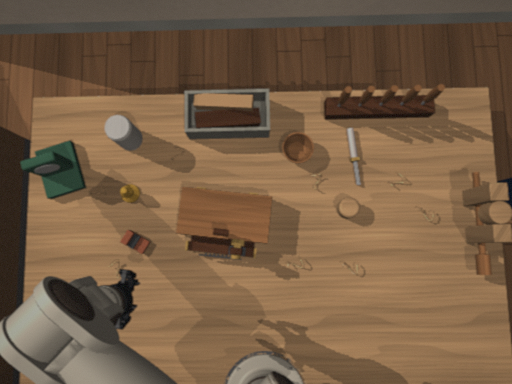

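The bolt grip is back within 0.1 mm of its starting place with the button out. The lid is shut, no blank is left on the bench, and the other things look unmoved. Handing in.

```bash
python3 -c "
from h import *
print(job_done())"
```

```text
the job is handed in; nothing more can be done
None
```

All three blanks on the bench (the plain one, the cone and a stepped or beaded one) are in the chest, and the chest is shut and bolted. I squeezed the button and slid the bolt to the far stop. I then opened the lid onto its stop, laid the blanks side by side on the floor, closed the lid, and slid the bolt back to the barred stop and let go. I handed it in at about 49.5 s on the robot's clock.

**Last checks:**
- **Bolt:** the grip is back within 0.1 mm of its starting place in both camera views. The button face is out where it began, and the brass tongue lies over the lid's lip.
- **Lid:** it measured flat at its original height just before I bolted it.
- **Blanks:** the last picture with the lid open showed all three flat on the chest floor, and none remain on the bench.
- **Other things:** the bowl, burnisher, sanding block, finial and chuck jaw look unmoved in the pictures.
- **Forces:** the readings at the end of each move stayed at or below about 23 N, the highest being at the bolt's end stops.

**What disagreed:**
- **Refused call:** my first move call was refused because some rows lacked a key, so nothing moved.
- **Button opening:** the gripper read about 22 mm with the button squeezed, where 24 mm was expected, yet the bolt slid freely each time.
- **Hand tilt:** the hand tilted up to 2.6 degrees over the run, with no effect I could see.

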